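# Trace the ground-bar seam with the spring probe and close the case

## Task

Take the spring-tipped test probe from its cradle and run its tip slowly, a few centimetres a second, along the seam where the dark bar meets the floor inside the open metal case, from the end with the stud to the plain end, without leaving the seam on the way and with the spring tip always pressed part-way in, never fully. Then lay the probe back in its cradle, and after that set the cover onto the case so that it sits fully home and level on the rim. Set both down, do not drop them, and do not disturb the other things on the bench.

Things in the scene. Friction and masses are not known exactly. Their poses are not given: they have to be found in the camera images.
- probe: Test probe lying level in the cradle, 173 mm long. Origin at the centre of its square black handle (110 x 18 x 18 mm), 49 mm above the bench there; the tip points along its own +x: grey cone 28 mm long, then a 6 mm steel rod. Grip it from above across the handle, between the saddles. To reach the seam over the case's wall, the tip must dip 25 to 50 degrees below level.
- probe_tip (a point): centre of the 6 mm ball end of the probe's spring rod; at (115, 0, 0) mm in the probe's frame when not pressed, it slides up to 16 mm towards -x when pressed
- plunger (a joint): travel of the spring tip into the probe (m): 0 out, 0.016 fully in; about 0.12 N per mm
- cradle: Grey stand fixed to the bench: base 130 x 80 x 8 mm; two saddles at x = +-42 mm (10 mm thick, 74 mm clear between them) with flat seats 40 mm high and cheeks flaring from about 24 to 38 mm apart, 58 mm high. Origin under the base's centre; its x runs along the lying probe.
- chassis: Open aluminium case, fixed; outside 120 (x) x 150 (y) x 42 mm high, walls and floor 4 mm. Origin under its centre. A dark bar 16 wide, 130 long, 15 tall lies along the +x wall; the seam is its foot (x = 40, z = 4 mm). Stud on the bar's top at the +y end (12 across, 10 tall). Circuit board at x = -53 to -3, parts to z = 17 mm; the tip comes in over the -x wall (robot side), above the board.
- seam0 (a point): point on the seam: the start of the seam, 9 mm short of the stud's axis (chassis frame: 40, 48, 4 mm)
- seam1 (a point): point on the seam: a quarter of the way (chassis frame: 40, 24, 4 mm)
- seam2 (a point): point on the seam: half way (chassis frame: 40, 0, 4 mm)
- seam3 (a point): point on the seam: three quarters of the way (chassis frame: 40, -24, 4 mm)
- seam4 (a point): point on the seam: the far end of the seam, at the plain end of the bar (chassis frame: 40, -48, 4 mm)
- cover: Loose aluminium cover on the bench: plate 126 (x) x 156 (y) x 3 mm over a 6 mm deep lip, 106 x 136 mm outside, that drops into the case's 112 x 142 mm mouth. Origin at the centre of the lip's underside; seated, it is 36 mm above the chassis origin, with the plate on the rim. Either way round fits.
- cover_grip (a point): centre of the cover's black bridge handle, 38 mm above the cover's origin: a bar 80 mm long along the cover's y, 12 mm wide along x, 12 mm tall, 23 mm clear beneath
- tape: roll of tape lying flat, 90 mm across, 20 mm high, origin under its centre; bystander
- screwdriver: screwdriver lying flat; bystander
- spool: bare metal spool standing on end, 56 mm across, 40 mm high, origin under its centre; bystander
- jar: small clear jar with white cap, 48 mm across, 55 mm high, origin under its centre; bystander
- wrench: wrench lying flat; bystander
Things that resemble listed ones, but are neither listed nor needed, are in the scene too. Leave any blue look-alike of the cover alone. Of the things that look like the probe, the middle-sized one is meant.

How it is judged:
On the way, in this order (a step that is already met when the one before it is completed fails the run):
1. the probe's tip is pressed in at seam0 (the start of the seam, 9 mm short of the stud's axis), within 10 mm of it (distance between probe_tip and seam0 below 0.01 m and value of joint plunger above 0.001 m), for 0.04 s.
2. the probe's tip is pressed in at seam1 (a quarter of the way), within 10 mm of it (distance between probe_tip and seam1 below 0.01 m and value of joint plunger above 0.001 m), for 0.04 s.
3. the probe's tip is pressed in at seam2 (half way), within 10 mm of it (distance between probe_tip and seam2 below 0.01 m and value of joint plunger above 0.001 m), for 0.04 s.
4. the probe's tip is pressed in at seam3 (three quarters of the way), within 10 mm of it (distance between probe_tip and seam3 below 0.01 m and value of joint plunger above 0.001 m), for 0.04 s.
5. the probe's tip is pressed in at seam4 (the far end of the seam, at the plain end of the bar), within 10 mm of it (distance between probe_tip and seam4 below 0.01 m and value of joint plunger above 0.001 m), for 0.04 s.
6. the probe lies back in its cradle, released (x of probe in the frame of cradle between -0.015 and 0.015 m and y of probe in the frame of cradle between -0.006 and 0.006 m and z of probe in the frame of cradle between 0.045 and 0.053 m and angle between the x axis of probe and the x axis of cradle, either way round below 0.12 rad and linear speed of probe below 0.03 m/s and contact force between the fingers and probe below 0.1 N), for 0.2 s.
At the end, for the whole second after the job is handed in: Cover on the case: centred within 5 mm in x and y, lip 33.5 to 38.5 mm above the chassis origin, level within 0.03 rad, square within 0.08 rad. Probe in its cradle: within 15 mm along, 6 mm across, 4 mm in height, 0.12 rad in line. Both released and at rest (all of step 6 and x of cover in the frame of chassis between -0.005 and 0.005 m and y of cover in the frame of chassis between -0.005 and 0.005 m and z of cover in the frame of chassis between 0.0335 and 0.0385 m and angle between cover's own z axis and vertical below 0.03 rad and angle between the x axis of cover and the x axis of chassis, either way round below 0.08 rad and linear speed of cover below 0.02 m/s); the robot touches nothing.
It fails at once if between the ends of the seam (34 mm either side of its middle) the tip leaves the seam: down in the case and more than 12 mm out from the bar, or more than 8 mm above the floor, or not pressed in (y of probe_tip in the frame of chassis between -0.034 and 0.034 m and x of probe_tip in the frame of chassis between 0.005 and 0.058 m and z of probe_tip in the frame of chassis between 0 and 0.022 m and not (x of probe_tip in the frame of chassis above 0.028 m and z of probe_tip in the frame of chassis below 0.012 m and value of joint plunger above 0.0002 m)).
It fails at once if the tip rides along the seam faster than 80 mm/s (y of probe_tip in the frame of chassis between -0.034 and 0.034 m and x of probe_tip in the frame of chassis between 0.028 and 0.05 m and z of probe_tip in the frame of chassis between 0 and 0.012 m and linear speed of probe above 0.08 m/s).
It fails at once if the tip's spring is pushed fully in (over 15 mm) (value of joint plunger above 0.015 m).
It fails at once if the cover or the probe is dropped (falls free faster than 0.45 m/s) ((linear speed of cover above 0.45 m/s and contact force between the fingers and cover below 0.1 N) or (linear speed of probe above 0.45 m/s and contact force between the fingers and probe below 0.1 N)).
It fails at once if another thing on the bench is moved more than 30 mm (distance of any of tape, screwdriver, spool, jar, wrench from where it was at the start of the episode above 0.03 m).
It also fails if it takes over 69 s, if anything falls off the work surface, if the arm or the gripper's body presses on something with over 40 N, if the wrist force passes 120 N, or if a joint passes its speed limit or range.

## Robot

A 6-joint arm with a two-finger parallel gripper is mounted at the origin on the work surface. World frame = base frame: x ahead of the robot, y to its left, z up, the work surface at z = 0. Lengths are in m, angles in rad, forces in N, time in s.
With the tool pointing down it reaches from about 0.35 to 0.875 m from the base axis. Payload 4.2 kg.
Tool frame: the origin (TCP) lies at the very end of the fingers, on their centre line; the grasp point (between the pads) lies 19 mm behind it; z points along the fingers, x is the direction in which the jaws open and shut, and the axes are right-handed (so a half turn about z gives the same grasp; the last joint's range is limited). The gripper opens to 85 mm and grips with 20 to 120 N. Pads are 22 mm wide; open, the fingers measure 114 mm over their backs; the gripper's body (76 mm by 85 mm) begins 54 mm behind the grasp point. The pads swing forward as they close: fully open they stand 13 mm farther back than shut.
Start: joints at [-0.942, 0.385, 0.008, 0, -1.194, -0.259], TCP at [0.226, -0.583, 0.231] pointing down, gripper open.
Joint ranges: [-3.14, 3.14], [-1.21, 2.06], [-1.07, 1.41], [-3.16, 2.05], [-2.99, -0.16], [-3.1, 3.1]. Speed limits (rad/s): [2.79, 2.79, 3.14, 3.14, 3.14, 3.14].

## Interface

Orientations are given as a unit quaternion [x, y, z, w].
In Python, from plant import bot gives the robot as it stands.
- The arm moves only by the tool carry_out, never from a script. Its argument "commands" is a list that holds one entry, the list of rows, each a list of 5 numbers: the shift along the tool's x, y, z each as a share of 15 cm, from -1 to 1, then the turn about the tool's z as a share of 360 degrees, from -1 to 1, then the opening in per cent of the stroke, from 0 (shut) to 100 (fully open). A call has 1 to 12 rows; each row is the pose to reach, as a shift and turn from the pose commanded when the call began, along the tool's axes at that moment, turning the shorter way round; what a row does not reach only later rows make up. A row lasts 1/8 s, in which the tool goes at most 62.5 mm and 10.7 degrees, less where a joint would pass 70% of its speed; a pose out of reach is approached as far as the arm can. A call with a number of a shift or a turn outside -1 to 1 is refused whole. A call with a gripper value outside its range is refused whole. The fingers move at their own pace and stop on an object; "grip_force" is the grip in N (left out, the last holds). Time passes only in rows, so rows that repeat a pose let the fingers close. It gives the time, the measured TCP pose, the force and the opening at its end, in the units of the state.
- bot.get_state(): the state, without advancing time (a new reading comes with each control period).
- bot.read_camera(name): name is "side" or "top" or "wrist"; returns a dict with "pixels" (400x640x3 uint8, red, green, blue), "depth" (400x640 float32, m along the optical axis (not along the pixel's ray), 0 where there is no reading), "mtx" (3x3 intrinsics, pixels), "rvec" (rotation vector, rad) and "tvec" (3), from world to camera coordinates, as OpenCV has them; the wrist camera has in their place "hand_eye" (4x4, takes a point from camera to tool coordinates, whose origin is the TCP and whose axes are the tool frame's). Camera axes: x right, y down, z forward; pixel columns grow to the right and rows downward; lengths in m; the calibration is good to about 2 mm. A picture is of the moment at which its call begins: read the wrist's pose just before it.
- bot.finish_job(): hands the job in, once; it reports no verdict.
The state is a dict: "time": time; "joints": joint angles; "dq": joint speeds; "joint_torque": joint torques, N m; "ee_pos": TCP position; "eef_rot": TCP orientation; "ft_force": force on the tool from outside, world axes, zero at the start; "moment": the same for the moment, N m; "opening": finger opening in m.
Only numpy, scipy, OpenCV 4.12 (cv2) and the standard library are available. Lean on these libraries where they do the work, as an engineer would, in place of code of your own. Each camera call takes 0.05 s, during which the arm holds its last target. There are 200 camera calls.

## Working session

There is one attempt and no reset: what is moved stays moved. The work goes in short steps, Python scripts to look and compute and a tool call to move; the robot and the scene stay as the last step left them, time stands still between calls to the robot, and variables do not carry over. Pictures are saved under pics/ and viewed, about 8 in all and at most 12, crops included, and the job is handed in when it is done.

Besides the shell and the picture viewer there is one more tool, called after "Emit:" as name(argument=value, ...), one argument or row to a line, values as JSON. carry_out: Moves the arm, as the interface text tells. Shift numbers are shares of 15 cm and turn numbers shares of 360 degrees, none past 1 either way. Its arguments: {"type":"object","properties":{"commands":{"type":"array"},"grip_force":{"type":"number"}},"required":["commands"]}

```bash
mkdir -p pics; cat > h.py <<'E'
import numpy as np, cv2, pickle
from plant import bot
from scipy.spatial.transform import Rotation as R
def grab(n):
    s=bot.get_state(); d=bot.read_camera(n)
    d['mtx']=np.array(d['mtx'])
    if n=='wrist':
        T=np.eye(4);T[:3,:3]=R.from_quat(s['eef_rot']).as_matrix();T[:3,3]=s['ee_pos'];M=T@np.array(d['hand_eye'])
        d['C']=M[:3,3];d['Rw']=M[:3,:3]
    else:
        r=cv2.Rodrigues(np.array(d['rvec'],float))[0];d['Rw']=r.T;d['C']=-r.T@np.array(d['tvec'],float).ravel()
    return d
def plane(d,uv,z):
    uv=np.atleast_2d(uv).astype(float)
    r=(np.c_[uv,np.ones(len(uv))]@np.linalg.inv(d['mtx']).T)@d['Rw'].T
    return d['C']+r*((z-d['C'][2])/r[:,2:])
def cloud(d):
    v,u=np.mgrid[:400,:640]
    r=np.stack([u,v,np.ones_like(u)],-1)@np.linalg.inv(d['mtx']).T
    return (r*d['depth'][...,None])@d['Rw'].T+d['C']
def save(d,name): cv2.imwrite('pics/'+name,d['pixels'][...,::-1])
def dump(d,name): pickle.dump(d,open(name+'.pkl','wb'))
def load(name): return pickle.load(open(name+'.pkl','rb'))
E
python3 - <<'E'
from h import *
for n in ['top','side']:
    d=grab(n);save(d,n+'0.png');dump(d,n);print(n,d['C'])
print(bot.get_state())
E
```

```text
top [ 0.40628858 -0.08422125  1.40693786]
side [ 0.13296657 -1.18363625  0.86604138]
{'time': 0.1, 'joints': array([-9.42395474e-01,  3.85472046e-01,  6.78916214e-03, -3.85529258e-04,
       -1.19396580e+00, -2.58603532e-01]), 'dq': array([ 0.00054447, -0.00148073,  0.00108836,  0.00084292,  0.00035534,
        0.00233781]), 'joint_torque': array([-2.64780201e-04, -3.93320096e+01,  1.88930494e+01,  4.19791326e+00,
       -2.55729748e-03,  3.73421869e-06]), 'ee_pos': array([ 0.22572444, -0.5822849 ,  0.23035333]), 'eef_rot': array([ 5.65113068e-01,  8.25012927e-01,  4.79326109e-04, -8.12498031e-04]), 'ft_force': array([ 0.40779627, -0.17591498, -0.03112626]), 'moment': array([-0.01192986, -0.02632274,  0.02491715]), 'opening': 0.08578078456070745}
```

View pics/top0.png

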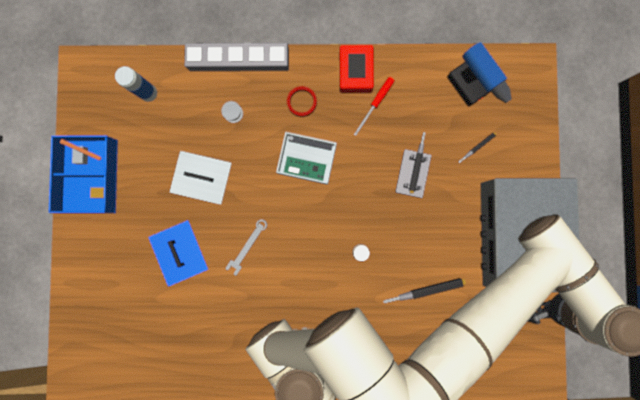

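View pics/side0.png

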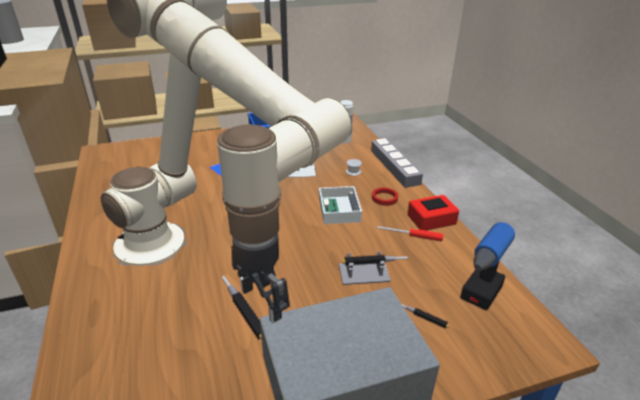

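The top view shows the probe in the cradle at about (414,172) with its tip up the picture (+x). The case is at (307,157), the silver cover at (200,178) and its blue look-alike at (177,253). The side view confirms the layout: the case is open and the probe lies on two saddles. Next I measure them.

```bash
cat > m.py <<'E'
from h import *
d=load('top');P=cloud(d);I=d['pixels'].astype(int);hsv=cv2.cvtColor(d['pixels'],cv2.COLOR_RGB2HSV).astype(int)
def rect(mask,z,roi,name):
    m=np.zeros((400,640),np.uint8);x0,y0,x1,y1=roi;m[y0:y1,x0:x1]=mask[y0:y1,x0:x1]*255
    c=max(cv2.findContours(m,cv2.RETR_EXTERNAL,cv2.CHAIN_APPROX_NONE)[0],key=cv2.contourArea)[:,0]
    w=plane(d,c,z)[:,:2].astype(np.float32)
    (cx,cy),(a,b),t=cv2.minAreaRect(w);box=cv2.boxPoints(((cx,cy),(a,b),t))
    print(name,'c',np.round([cx,cy],4),'size',np.round([a,b],4),'ang',round(t,1));return box
low=(hsv[...,1]<60)
rect(low&(hsv[...,2]>120),.009,(160,140,240,210),'cover')
rect((hsv[...,1]<80)&(P[...,2]>.03)&(P[...,2]<.06),.042,(265,120,350,195),'chassis')
rect(low&(hsv[...,2]>100),.008,(385,125,445,210),'cradle')
rect(hsv[...,2]<70,.058,(395,125,435,210),'probe dark')
rect((hsv[...,2]<70)&(P[...,2]>.02),.044,(170,160,230,195),'cover handle')
print('z cover',np.median(P[165:172,180:190,2]),'rim',np.round(P[150:165:3,276:290,2],3)[0])
V=[]
for n,(x0,y0,x1,y1) in {'case':(260,120,350,200),'crad':(385,120,445,210)}.items():
    V.append(cv2.resize(d['pixels'][y0:y1,x0:x1],None,fx=5,fy=5,interpolation=cv2.INTER_CUBIC)[:450,:390])
h=max(v.shape[0] for v in V);V=[cv2.copyMakeBorder(v,0,h-v.shape[0],0,4,0) for v in V]
cv2.imwrite('pics/crop.png',np.hstack(V)[...,::-1])
E
python3 m.py
```

```text
cover c [0.5468 0.3089] size [0.1577 0.128 ] ang 76.7
chassis c [ 0.5991 -0.0039] size [0.1501 0.1213] ang 77.5
cradle c [ 0.5861 -0.323 ] size [0.0803 0.1879] ang 77.8
probe dark c [ 0.5567 -0.3175] size [0.0204 0.1037] ang 78.6
cover handle c [0.5454 0.3049] size [0.0779 0.0053] ang 77.2
z cover 0.008676328627162389 rim [ 0.002 -0.    -0.003  0.001  0.002  0.042  0.039  0.022  0.004  0.005
  0.008  0.003  0.003  0.005]
```

View pics/crop.png

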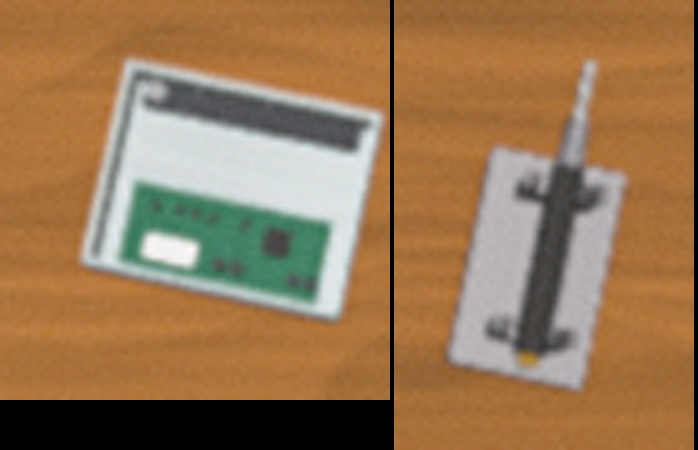

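The crop shows the case with the bar along its upper edge and the stud at the upper left (+y), so the case's yaw is about -12.5°. The probe's yaw is about -11.4°.

The tool always points down, so the probe has to be pivoted in the pads. Pressing its tail down on a tall enough fixed edge should do that, so I'm checking heights for one.

```bash
python3 - <<'E'
from h import *
d=load('top');P=cloud(d)
def box(n,u0,v0,u1,v1):
    q=P[v0:v1,u0:u1].reshape(-1,3); z=np.percentile(q[:,2],[50,90]); k=q[abs(q[:,2]-z[0])<.01]
    print(n,np.round(z,3),np.round(k.min(0),3),np.round(k.max(0),3))
box('greybox',500,185,570,215);box('greyall',478,180,530,280)
box('red',342,50,372,88);box('strip',190,47,285,66);box('bin',52,140,114,210);box('drill',450,60,510,100)
Q=P[200,478:505];print(np.round(Q,3)[::2])
u=np.array([[496,148],[626,175],[580,388],[450,360]],float);u[:,0]=385+(u[:,0]-394)/5;u[:,1]=120+u[:,1]/5
w=plane(d,u,.008)[:,:2];print('cradle',w.mean(0),np.linalg.norm(np.diff(w,axis=0),axis=1),np.degrees(np.arctan2(*(w[0]-w[3])[::-1])),np.degrees(np.arctan2(*(w[1]-w[2])[::-1])))
print('box front edge xyz',plane(d,[[484,180],[484,270]],.2))
s=load('side');print(np.round(cloud(s)[300:340:10,300:400:30],3))
print(np.round(grab('wrist')['C']-bot.get_state()['ee_pos'],3),bot.get_state()['time'])
print(np.array(bot.read_camera('wrist')['hand_eye']).round(3))
E
```

```text
greybox [0.137 0.14 ] [ 0.435 -0.708  0.128] [ 0.512 -0.522  0.145]
greyall [0.136 0.559] [ 0.267 -0.602  0.126] [ 0.526 -0.505  0.145]
red [0.061 0.067] [ 0.797 -0.192  0.052] [ 0.91  -0.108  0.071]
strip [0.051 0.055] [0.865 0.059 0.041] [0.925 0.333 0.061]
bin [0.011 0.061] [0.452 0.559 0.001] [0.656 0.721 0.021]
drill [0.055 0.191] [ 0.767 -0.519  0.045] [ 0.876 -0.423  0.065]
[[ 0.48  -0.508 -0.005]
 [ 0.479 -0.508  0.014]
 [ 0.478 -0.51   0.028]
 [ 0.477 -0.509  0.048]
 [ 0.476 -0.509  0.066]
 [ 0.475 -0.506  0.093]
 [ 0.474 -0.506  0.11 ]
 [ 0.473 -0.508  0.12 ]
 [ 0.473 -0.51   0.13 ]
 [ 0.472 -0.514  0.135]
 [ 0.472 -0.517  0.14 ]
 [ 0.472 -0.524  0.137]
 [ 0.472 -0.53   0.134]
 [ 0.472 -0.535  0.134]]
cradle [ 0.55671861 -0.31889546] [0.07762121 0.12832221 0.07733475] -12.662016473734411 -12.788282852098005
box front edge xyz [[ 0.51940085 -0.46284811  0.2       ]
 [ 0.29448519 -0.45837752  0.2       ]]
[[[ 0.362 -0.361 -0.   ]
  [ 0.388 -0.51   0.136]
  [ 0.448 -0.533  0.139]
  [ 0.51  -0.552  0.139]]

 [[ 0.317 -0.52   0.138]
  [ 0.377 -0.54   0.138]
  [ 0.438 -0.557  0.136]
  [ 0.497 -0.578  0.139]]

 [[ 0.31  -0.546  0.137]
  [ 0.368 -0.566  0.139]
  [ 0.428 -0.582  0.136]
  [ 0.486 -0.603  0.138]]

 [[ 0.302 -0.57   0.136]
  [ 0.359 -0.592  0.14 ]
  [ 0.416 -0.61   0.139]
  [ 0.474 -0.628  0.139]]]
[-0.061 -0.023  0.143] 0.15
[[ 1.     0.     0.     0.   ]
 [-0.     0.966  0.258 -0.066]
 [-0.    -0.258  0.966 -0.143]
 [ 0.     0.     0.     1.   ]]
```

```bash
cat >> h.py <<'E'
def go(*targets):
    """targets (x,y,z,psi_deg of tool x): print shares relative to current pose"""
    s=bot.get_state();p=np.array(s['ee_pos']);M=R.from_quat(s['eef_rot']).as_matrix();psi=np.degrees(np.arctan2(M[1,0],M[0,0]))
    print('t',round(s['time'],2),'at',p.round(4),'psi',psi.round(2),'tilt',np.degrees(np.arccos(-M[2,2])).round(2),'F',np.round(s['ft_force'],1),'op',round(s['opening'],4))
    for x,y,z,a in targets:
        t=-((a-psi+180)%360-180)/360
        print(np.round(M.T@(np.array([x,y,z])-p)/.15,4),'turn',round(t,4))
E
python3 -c "
from h import *
go((.547,-.3155,.16,78.3))"
```

```text
t 0.2 at [ 0.2258 -0.5824  0.2306] psi 111.18 tilt 0.08 F [0.6 0.1 0.2] op 0.0852
[0.8849 2.6398 0.4718] turn 0.0913
```

Emit:
carry_out(
  commands=[
    [[0.33,0.98,0,0.03,100],[0.33,0.98,0,0.03,100],[0.33,0.98,0,0.03,100]],
  ],
)

```text
time: 0.57
ee_pos: [0.3467, -0.4817, 0.2312]
eef_rot: [0.64, 0.769, 0.0, -0.0]
ft_force: [-0.3, -0.8, 1.0]
opening: 0.0854
```

```bash
python3 -c "
from h import *
go((.547,-.3155,.16,78.3))"
```

```text
t 0.57 at [ 0.3467 -0.4817  0.2312] psi 100.49 tilt 0.02 F [-0.3 -0.8  1. ] op 0.0854
[0.846  1.5143 0.4751] turn 0.0616
```

Emit:
carry_out(
  commands=[
    [[0.45,0.8,0.25,0.03,100],[0.45,0.8,0.25,0.03,100],[0.45,0.8,0.25,0.03,100],[0.45,0.8,0.25,0.03,100]],
  ],
)

```text
time: 1.08
ee_pos: [0.4516, -0.3945, 0.1931]
eef_rot: [0.709, 0.705, -0.0, -0.001]
ft_force: [-0.4, -0.1, 0.7]
opening: 0.0851
```

```bash
python3 -c "
from h import *
go((.547,-.3155,.16,78.3))"
```

```text
t 1.07 at [ 0.4516 -0.3945  0.1931] psi 89.73 tilt 0.08 F [-0.4 -0.1  0.7] op 0.0851
[0.5295 0.6336 0.2204] turn 0.0317
```

Emit:
carry_out(
  commands=[
    [[0.53,0.634,0.22,0.032,100],[0.53,0.634,0.22,0.032,100],[0.53,0.634,0.22,0.032,100],[0.53,0.634,0.22,0.032,100]],
  ],
)

```text
time: 1.58
ee_pos: [0.5462, -0.3174, 0.161]
eef_rot: [0.777, 0.63, -0.0, 0.0]
ft_force: [-1.0, -0.7, 0.6]
opening: 0.0852
```

```bash
python3 - <<'E'
from h import *
go((.547,-.3155,.16,78.3))
d=grab('wrist');dump(d,'w1');save(d,'w1.png')
E
```

```text
t 1.57 at [ 0.5462 -0.3174  0.161 ] psi 78.04 tilt 0.02 F [-1.  -0.7  0.6] op 0.0852
[0.0137 0.0027 0.0068] turn -0.0007
```

View pics/w1.png

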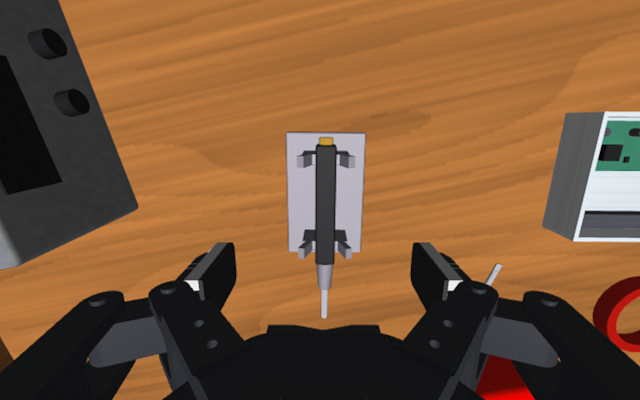

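The wrist view shows the probe between the saddles, handle at rows 143–265 and column about 325, with the yellow tail end at the top and the tip at (324,315).

```bash
python3 - <<'E'
from h import *
d=load('w1');P=cloud(d);hsv=cv2.cvtColor(d['pixels'],cv2.COLOR_RGB2HSV).astype(int)
def rect(mask,z,roi,name):
    m=np.zeros((400,640),np.uint8);x0,y0,x1,y1=roi;m[y0:y1,x0:x1]=mask[y0:y1,x0:x1]*255
    c=max(cv2.findContours(m,cv2.RETR_EXTERNAL,cv2.CHAIN_APPROX_NONE)[0],key=cv2.contourArea)[:,0]
    w=plane(d,c,z)[:,:2].astype(np.float32);(cx,cy),(a,b),t=cv2.minAreaRect(w)
    print(name,np.round([cx,cy],4),np.round([a,b],4),round(t,1))
dark=(hsv[...,2]<75)&(P[...,2]>.0545)&(P[...,2]<.063)
print('handle top z',np.median(P[170:220,320:330,2]))
rect(dark,.058,(312,135,338,275),'handle')
rect((hsv[...,1]<60)&(hsv[...,2]>110)&(P[...,2]<.02),.008,(280,125,372,262),'base')
# white-ish rod end
print('tail row/tip', plane(d,[[325.5,143.5],[325.5,265]],.058)[:,:2], plane(d,[[324.5,318]],.049))
E
```

```text
handle top z 0.05853760356794187
handle [ 0.5544 -0.3166] [0.0173 0.1091] 77.7
base [ 0.5579 -0.3181] [0.0795 0.1346] 77.6
tail row/tip [[ 0.49972199 -0.30541648]
 [ 0.6087034  -0.32821917]] [[ 0.67123079 -0.34226848  0.049     ]]
```

```bash
python3 -c "
from h import *
go((.5423,-.3142,.06,77.7),(.5423,-.3142,.030,77.7))"
```

```text
t 1.62 at [ 0.5458 -0.3178  0.1614] psi 77.99 tilt 0.03 F [ 0.1 -0.3 -0.9] op 0.0852
[ 0.0189 -0.0284  0.6757] turn 0.0008
[ 0.019  -0.0284  0.8757] turn 0.0008
```

Emit:
carry_out(
  commands=[
    [[0.01,-0.03,0.4,0,100],[0.01,-0.03,0.68,0,100],[0.01,-0.03,0.68,0,100],[0.01,-0.03,0.68,0,100],[0.01,-0.03,0.68,0,100]],
  ],
)

```text
time: 2.25
ee_pos: [0.5439, -0.3152, 0.0616]
eef_rot: [0.777, 0.63, 0.001, 0.002]
ft_force: [0.4, -0.2, -0.2]
opening: 0.0852
```

```bash
python3 -c "
from h import *
go((.5423,-.3142,.030,77.7))"
```

```text
t 2.25 at [ 0.5439 -0.3152  0.0616] psi 78.05 tilt 0.29 F [ 0.4 -0.2 -0.2] op 0.0852
[ 0.0043 -0.0129  0.2104] turn 0.001
```

Emit:
carry_out(
  commands=[
    [[0.005,-0.01,0.21,0.001,100],[0.005,-0.01,0.21,0.001,100],[0.005,-0.01,0.21,0.001,60],[0.005,-0.01,0.21,0.001,35],[0.005,-0.01,0.21,0.001,20],[0.005,-0.01,0.21,0.001,10],[0.005,-0.01,0.21,0.001,0],[0.005,-0.01,0.21,0.001,0],[0.005,-0.01,0.21,0.001,0],[0.005,-0.01,0.21,0.001,0]],
  ],
  grip_force=40,
)

```text
time: 3.5
ee_pos: [0.5416, -0.3134, 0.028]
eef_rot: [0.779, 0.627, 0.0, 0.001]
ft_force: [-0.8, 0.5, 5.8]
opening: 0.0173
```

```bash
python3 -c "
from h import *
go((.5423,-.3142,.030,77.7),(.5423,-.3142,.17,77.7),(.42,-.482,.20,180))"
```

```text
t 3.5 at [ 0.5416 -0.3134  0.028 ] psi 77.73 tilt 0.06 F [-0.8  0.5  5.8] op 0.0173
[-0.0045  0.0058 -0.0134] turn 0.0001
[-0.0049  0.0067 -0.9467] turn 0.0001
[-1.2714 -0.552  -1.1469] turn -0.2841
```

Emit:
carry_out(
  commands=[
    [[0,0,-0.2,0,0],[0,0,-0.6,0,0],[0,0,-1,0,0],[-0.3,-0.15,-1,-0.03,0],[-0.6,-0.27,-1,-0.06,0],[-0.85,-0.38,-1,-0.09,0],[-0.85,-0.38,-1,-0.12,0],[-0.85,-0.38,-1,-0.15,0],[-0.85,-0.38,-1,-0.18,0],[-0.85,-0.38,-1,-0.2,0]],
  ],
)

```text
time: 4.75
ee_pos: [0.4577, -0.4251, 0.1759]
eef_rot: [0.259, 0.966, 0.001, -0.001]
ft_force: [0.1, -0.2, 0.4]
opening: 0.0174
```

```bash
python3 -c "
from h import *
go((.42,-.477,.20,180),(.42,-.477,.137,180))"
```

```text
t 4.75 at [ 0.4577 -0.4251  0.1759] psi 149.94 tilt 0.15 F [ 0.1 -0.2  0.4] op 0.0174
[ 0.0449 -0.4254 -0.1611] turn -0.0835
[ 0.0439 -0.4257  0.2589] turn -0.0835
```

```bash
python3 - <<'E'
from h import *
d=load('top');P=cloud(d)
for v in range(176,292,6):
    q=P[v,470:500]; k=q[(q[:,2]>.03)&(q[:,2]<.16)&(q[:,1]>-.52)]
    if len(k): i=k[:,1].argmax(); print(v,'maxy',k[i].round(3),'face',np.median(k[:,1]).round(3),'toprow',k[k[:,2]>.13].round(3)[:1])
E
```

```text
182 maxy [ 0.526 -0.507  0.068] face -0.509 toprow [[ 0.52  -0.508  0.132]]
188 maxy [ 0.512 -0.508  0.035] face -0.509 toprow [[ 0.504 -0.509  0.135]]
194 maxy [ 0.492 -0.507  0.082] face -0.509 toprow [[ 0.488 -0.509  0.134]]
200 maxy [ 0.474 -0.506  0.11 ] face -0.509 toprow [[ 0.473 -0.51   0.13 ]]
206 maxy [ 0.457 -0.505  0.127] face -0.508 toprow [[ 0.457 -0.509  0.132]]
212 maxy [ 0.441 -0.506  0.117] face -0.508 toprow [[ 0.441 -0.509  0.132]]
218 maxy [ 0.426 -0.496  0.051] face -0.507 toprow [[ 0.425 -0.507  0.137]]
224 maxy [ 0.409 -0.507  0.096] face -0.508 toprow [[ 0.409 -0.511  0.132]]
230 maxy [ 0.392 -0.507  0.042] face -0.509 toprow [[ 0.393 -0.51   0.134]]
236 maxy [ 0.376 -0.496  0.056] face -0.508 toprow [[ 0.377 -0.508  0.14 ]]
242 maxy [ 0.361 -0.506  0.111] face -0.509 toprow [[ 0.362 -0.509  0.134]]
248 maxy [ 0.342 -0.496  0.047] face -0.508 toprow [[ 0.346 -0.509  0.134]]
254 maxy [ 0.329 -0.505  0.112] face -0.509 toprow [[ 0.33  -0.51   0.137]]
260 maxy [ 0.312 -0.507  0.106] face -0.509 toprow [[ 0.314 -0.509  0.132]]
266 maxy [ 0.293 -0.495  0.066] face -0.507 toprow [[ 0.299 -0.508  0.133]]
272 maxy [ 0.281 -0.505  0.109] face -0.508 toprow [[ 0.283 -0.508  0.131]]
278 maxy [ 0.26  -0.507  0.069] face -0.509 toprow [[ 0.267 -0.508  0.132]]
284 maxy [ 0.241 -0.508  0.047] face -0.509 toprow []
```

Emit:
carry_out(
  commands=[
    [[0,-0.1,-0.05,-0.03,0],[-0.05,-0.25,-0.02,-0.06,0],[-0.06,-0.33,0.05,-0.083,0],[-0.06,-0.33,0.13,-0.083,0],[-0.06,-0.33,0.13,-0.083,0],[-0.06,-0.33,0.13,-0.083,0],[-0.06,-0.33,0.13,-0.083,0]],
  ],
)

```text
time: 5.62
ee_pos: [0.4417, -0.4727, 0.1584]
eef_rot: [0.004, 1.0, -0.0, 0.0]
ft_force: [1.1, -0.6, -1.0]
opening: 0.0172
```

```bash
python3 -c "
from h import *
go((.45,-.479,.13,180),(.45,-.479,.106,180))"
```

```text
t 5.62 at [ 0.4417 -0.4727  0.1584] psi 179.6 tilt 0.06 F [ 1.1 -0.6 -1. ] op 0.0172
[-0.0555 -0.0417  0.1896] turn -0.0011
[-0.0554 -0.0416  0.3496] turn -0.0011
```

Emit:
carry_out(
  commands=[
    [[0,-0.03,0.1,0,0],[0,-0.03,0.18,0,0],[0,-0.03,0.2,0,0],[0,-0.03,0.22,0,0],[0,-0.03,0.24,0,0],[0,-0.03,0.26,0,0],[0,-0.03,0.28,0,0],[0,-0.03,0.3,0,0],[0,-0.03,0.32,0,0],[0,-0.03,0.34,0,0],[0,-0.03,0.36,0,0],[0,-0.03,0.36,0,0]],
  ],
  grip_force=25,
)

```text
time: 7.12
ee_pos: [0.4411, -0.4787, 0.108]
eef_rot: [0.003, 1.0, -0.002, 0.001]
ft_force: [-5.3, 3.0, 12.6]
opening: 0.0175
```

```bash
python3 - <<'E'
from h import *
go()
d=grab('side');dump(d,'s2');w=grab('wrist');dump(w,'w2')
cv2.imwrite('pics/t2.png',np.hstack([cv2.resize(d['pixels'][200:350,200:400],(400,300)),cv2.resize(w['pixels'],(400,250))[:250].repeat(1,0) if 0 else cv2.copyMakeBorder(cv2.resize(w['pixels'],(400,250)),0,50,0,0,0)])[...,::-1])
E
```

```text
t 7.12 at [ 0.4411 -0.4787  0.108 ] psi 179.63 tilt 0.24 F [-5.3  3.  12.6] op 0.0175
```

View pics/t2.png

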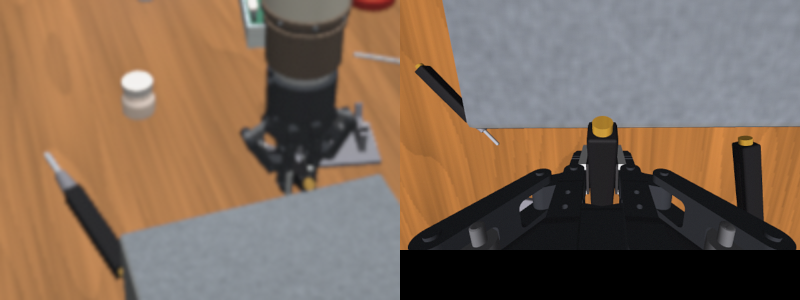

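The tail has risen: the yellow cap is at about (602,127) in the right panel and overlaps the box edge, so pivoting works. I'll read the pitch from the wrist depth.

```bash
cat > pitch.py <<'E'
from h import *
import sys
def pitch(w,s,show=True):
    P=cloud(w);hsv=cv2.cvtColor(w['pixels'],cv2.COLOR_RGB2HSV).astype(int)
    M=R.from_quat(s['eef_rot']).as_matrix();p=np.array(s['ee_pos'])
    L=(P-p)@M  # tool coords
    m=(abs(L[...,0])<.006)&(L[...,1]<-.012)&(L[...,1]>-.07)&(L[...,2]<0)&(L[...,2]>-.09)&(hsv[...,2]<110)&(hsv[...,1]<90)
    q=L[m]; # handle top face: fit line z vs y
    k=np.ones(len(q),bool)
    for _ in range(4):
        c=np.polyfit(q[k,1],q[k,2],1);r=q[:,2]-np.polyval(c,q[:,1]);k=abs(r)<max(.0015,1.5*np.median(abs(r)))
    th=np.arctan(c[0]); 
    # axis line: 9mm below the top face, normal direction
    zax0=np.polyval(c,0)+.009/np.cos(th)
    yl=(abs(L[...,0])<.012)&(hsv[...,0]>15)&(hsv[...,0]<35)&(hsv[...,1]>140)&(hsv[...,2]>120)&(L[...,2]<-.005)&(L[...,1]>-.09)&(L[...,1]<0)
    print('n',k.sum(),'pitch',np.degrees(th).round(2),'axis z at tool y=0',zax0.round(4),'yaw?',np.polyfit(q[k,1],q[k,0],1)[0].round(3),'tail',np.median(L[yl],0).round(4) if yl.any() else None, 'minz',L[yl].min(0).round(4) if yl.any() else None)
if __name__=='__main__':
    s=bot.get_state();w=load(sys.argv[1]) if len(sys.argv)>1 else grab('wrist');pitch(w,s)
E
python3 pitch.py w2
```

```text
n 1339 pitch 23.07 axis z at tool y=0 -0.026 yaw? 0.005 tail [ 0.0007 -0.0381 -0.0459] minz [-0.0055 -0.0649 -0.1433]
```

Emit:
carry_out(
  commands=[
    [[0,0.015,0,0,0],[0,0.03,0.01,0,0],[0,0.03,0.02,0,0],[0,0.03,0.03,0,0],[0,0.03,0.04,0,0],[0,0.03,0.05,0,0],[0,0.03,0.06,0,0],[0,0.03,0.07,0,0],[0,0.03,0.08,0,0],[0,0.03,0.08,0,0]],
  ],
)

```text
time: 8.48
ee_pos: [0.4445, -0.4759, 0.0973]
eef_rot: [0.002, 1.0, -0.004, 0.004]
ft_force: [-0.3, 1.1, 11.5]
opening: 0.0174
```

```bash
python3 pitch.py; python3 -c "
from h import *
go()"
```

```text
n 947 pitch 30.29 axis z at tool y=0 -0.0296 yaw? 0.0 tail [ 0.0008 -0.0337 -0.0528] minz [-0.0057 -0.0649 -0.1432]
t 8.53 at [ 0.4445 -0.4759  0.0973] psi 179.73 tilt 0.7 F [ 0.6  0.8 12.4] op 0.0172
```

```bash
python3 -c "
from h import *
go((.5416,-.3134,.14,77.7))"
```

```text
t 8.53 at [ 0.4445 -0.4759  0.0973] psi 179.73 tilt 0.7 F [ 0.6  0.8 12.4] op 0.0172
[-0.6445  1.0837 -0.2887] turn 0.2834
```

Emit:
carry_out(
  commands=[
    [[0,0.03,-0.1,0,0],[0,0.1,-0.35,0,0],[0,0.3,-0.45,0.03,0],[0,0.5,-0.45,0.06,0],[-0.2,0.7,-0.45,0.09,0],[-0.4,0.9,-0.45,0.12,0],[-0.6,1,-0.45,0.15,0],[-0.65,1,-0.45,0.18,0],[-0.65,1,-0.45,0.21,0],[-0.65,1,-0.45,0.24,0],[-0.65,1,-0.45,0.27,0],[-0.65,1,-0.45,0.284,0]],
  ],
  grip_force=60,
)

```text
time: 10.02
ee_pos: [0.5394, -0.3232, 0.1592]
eef_rot: [0.782, 0.623, -0.0, -0.0]
ft_force: [-0.5, -0.2, -0.9]
opening: 0.0176
```

```bash
python3 pitch.py; python3 -c "
from h import *
go((.5416,-.3134,.10,77.7),(.5416,-.3134,.024,77.7))"
```

```text
n 1169 pitch -64.97 axis z at tool y=0 -0.0893 yaw? 0.019 tail [ 0.0001 -0.035  -0.0526] minz [-0.0063 -0.0659 -0.1432]
t 10.07 at [ 0.5394 -0.3233  0.1592] psi 77.04 tilt 0.04 F [-0.4  0.2 -1.3] op 0.0177
[ 0.0671 -0.0004  0.3949] turn -0.0018
[ 6.700e-02 -1.000e-04  9.015e-01] turn -0.0018
```

Emit:
carry_out(
  commands=[
    [[0.067,0,0.2,-0.002,0],[0.067,0,0.4,-0.002,0],[0.067,0,0.6,-0.002,0],[0.067,0,0.67,-0.002,0],[0.067,0,0.71,-0.002,0],[0.067,0,0.75,-0.002,0],[0.067,0,0.79,-0.002,0],[0.067,0,0.83,-0.002,0],[0.067,0,0.87,-0.002,0],[0.067,0,0.91,-0.002,0],[0.067,0,0.93,-0.002,0],[0.067,0,0.93,-0.002,0]],
  ],
  grip_force=25,
)

```text
time: 11.58
ee_pos: [0.5429, -0.3148, 0.023]
eef_rot: [0.776, 0.63, 0.001, 0.002]
ft_force: [-4.5, 0.4, 9.1]
opening: 0.0171
```

```bash
python3 pitch.py;python3 - <<'E'
from h import *
go((.5416,-.3134,.024,77.7))
w=grab('wrist');save(w,'w3.png');dump(w,'w3')
E
```

```text
n 2321 pitch 0.91 axis z at tool y=0 -0.028 yaw? 0.0 tail [ 0.0001 -0.046  -0.0341] minz [-0.0055 -0.0659 -0.1432]
t 11.62 at [ 0.5429 -0.3147  0.023 ] psi 78.16 tilt 0.21 F [-2.8 -0.5  9. ] op 0.0173
[ 0.0069 -0.0104 -0.0069] turn 0.0013
```

View pics/w3.png

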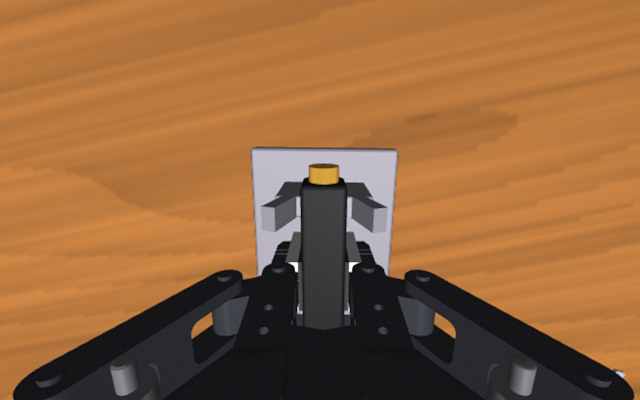

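The wrist view shows the probe level again between the cheeks, with the tail cap at (323,172). The levelling method works. I'll regrip farther forward and nearer the fingertips, for a longer lever and less slip.

Emit:
carry_out(
  commands=[
    [[0,0,0,0,40],[0,0,0,0,40],[0,0,0,0,40],[0,0.07,-0.05,0,40],[0.005,0.14,-0.085,0.001,40],[0.005,0.14,-0.085,0.001,40],[0.005,0.14,-0.085,0.001,40],[0.005,0.14,-0.085,0.001,10],[0.005,0.14,-0.085,0.001,0],[0.005,0.14,-0.085,0.001,0],[0.005,0.14,-0.085,0.001,0]],
  ],
  grip_force=40,
)

```text
time: 13.05
ee_pos: [0.5623, -0.3173, 0.0324]
eef_rot: [0.779, 0.627, -0.0, -0.0]
ft_force: [-0.9, -0.3, 0.3]
opening: 0.0171
```

```bash
python3 pitch.py; python3 -c "
from h import *
go()"
```

```text
n 3407 pitch -0.17 axis z at tool y=0 -0.0172 yaw? -0.001 tail [ 0.0001 -0.0656 -0.0224] minz [-0.0053 -0.0683 -0.1432]
t 13.1 at [ 0.5623 -0.3173  0.0324] psi 77.7 tilt 0.04 F [-0.3 -0.2 -0.4] op 0.0176
```

```bash
python3 -c "
from h import *
go((.445,-.461,.165,180))"
```

```text
t 13.1 at [ 0.5623 -0.3173  0.0324] psi 77.7 tilt 0.04 F [-0.3 -0.2 -0.4] op 0.0176
[-1.1024 -0.5608 -0.8836] turn -0.2842
```

Emit:
carry_out(
  commands=[
    [[0,0,-0.2,0,0],[0,0,-0.6,0,0],[0,0,-0.95,0,0],[-0.3,-0.15,-1,-0.03,0],[-0.6,-0.3,-1,-0.06,0],[-0.8,-0.4,-1,-0.09,0],[-0.9,-0.5,-1,-0.12,0],[-1,-0.56,-1,-0.15,0],[-1,-0.56,-1,-0.18,0],[-1,-0.56,-1,-0.21,0],[-1,-0.56,-1,-0.24,0],[-1,-0.56,-1,-0.27,0]],
  ],
)

```text
time: 14.6
ee_pos: [0.4485, -0.4459, 0.1821]
eef_rot: [0.046, 0.999, 0.0, -0.0]
ft_force: [0.3, 0.1, -0.8]
opening: 0.0173
```

```bash
python3 -c "
from h import *
go((.445,-.461,.13,180))"
```

```text
t 14.6 at [ 0.4485 -0.4459  0.1821] psi 174.74 tilt 0.04 F [ 0.3  0.1 -0.8] op 0.0173
[ 0.0136 -0.1027  0.3475] turn -0.0146
```

Emit:
carry_out(
  commands=[
    [[0.0,-0.12,0.1,-0.015,0],[0.0,-0.12,0.28,-0.015,0],[0.0,-0.12,0.34,-0.015,0],[0.0,-0.12,0.37,-0.015,0],[0.0,-0.12,0.4,-0.015,0],[0.0,-0.12,0.43,-0.015,0],[0.0,-0.12,0.46,-0.015,0],[0.0,-0.12,0.49,-0.015,0],[0.0,-0.12,0.52,-0.015,0],[0.0,-0.12,0.55,-0.015,0],[0.0,-0.12,0.58,-0.015,0],[0.0,-0.12,0.61,-0.015,0]],
  ],
  grip_force=25,
)

```text
time: 16.1
ee_pos: [0.449, -0.4665, 0.0961]
eef_rot: [0.001, 1.0, -0.004, 0.003]
ft_force: [-1.2, 1.9, 10.2]
opening: 0.0172
```

```bash
python3 pitch.py; python3 -c "
from h import *
go()"
```

```text
n 2496 pitch 36.37 axis z at tool y=0 -0.0203 yaw? 0.0 tail [ 0.0008 -0.0526 -0.0619] minz [-0.0056 -0.0649 -0.1432]
t 16.15 at [ 0.4491 -0.4662  0.0955] psi 179.91 tilt 0.51 F [-1.3  2.2 10.2] op 0.0173
```

Emit:
carry_out(
  commands=[
    [[0,0,0.02,0,0],[0,0,0.04,0,0],[0,0,0.04,0,0],[0,0,0.04,0,0]],
  ],
)

```text
time: 16.65
ee_pos: [0.4499, -0.466, 0.0899]
eef_rot: [0.0, 1.0, -0.004, 0.003]
ft_force: [0.5, 1.4, 9.0]
opening: 0.0172
```

```bash
python3 pitch.py; python3 -c "
from h import *
go((.5,-.15,.17,77.5))"
```

```text
n 2077 pitch 40.99 axis z at tool y=0 -0.021 yaw? -0.003 tail [ 0.0008 -0.0492 -0.0665] minz [-0.0058 -0.0649 -0.1432]
t 16.7 at [ 0.4499 -0.4661  0.0899] psi 179.94 tilt 0.57 F [-0.2  0.7  9.2] op 0.017
[-0.3357  2.1036 -0.5462] turn 0.2846
```

Emit:
carry_out(
  commands=[
    [[0,0.05,-0.2,0,0],[0,0.15,-0.5,0,0],[0,0.5,-0.6,0.03,0],[0,0.8,-0.6,0.06,0],[0,1,-0.6,0.09,0],[0,1,-0.6,0.12,0],[0,1,-0.6,0.15,0]],
  ],
  grip_force=100,
)

```text
time: 17.58
ee_pos: [0.4481, -0.3135, 0.1763]
eef_rot: [0.455, 0.89, 0.0, 0.001]
ft_force: [0.2, 0.4, -1.8]
opening: 0.0164
```

```bash
python3 -c "
from h import *
go((.5,-.15,.17,77.5))"
```

```text
t 17.57 at [ 0.4481 -0.3135  0.1763] psi 125.82 tilt 0.13 F [ 0.2  0.4 -1.8] op 0.0164
[0.681  0.9185 0.0413] turn 0.1342
```

Emit:
carry_out(
  commands=[
    [[0.25,0.3,0.04,0.03,0],[0.5,0.6,0.04,0.06,0],[0.68,0.92,0.04,0.09,0],[0.68,0.92,0.04,0.12,0],[0.68,0.92,0.04,0.134,0],[0.68,0.92,0.04,0.134,0]],
  ],
)

```text
time: 18.32
ee_pos: [0.4994, -0.1499, 0.1698]
eef_rot: [0.777, 0.629, 0.001, 0.001]
ft_force: [-0.2, -0.4, -1.6]
opening: 0.0166
```

```bash
python3 pitch.py; python3 - <<'E'
from h import *
go()
s=bot.get_state();p=np.array(s['ee_pos']);M=R.from_quat(s['eef_rot']).as_matrix()
tip=p+M@np.array([0,.107*np.cos(.715),-.021+.107*np.sin(.715)]);print('pred tip',tip.round(4))
V=[]
for n in ['top','side']:
    d=grab(n);dump(d,n+'3');c=d['Rw'].T@(tip-d['C']);u=d['mtx']@c;u=u[:2]/u[2];print(n,u.round(1))
    x,y=u.astype(int);k=d['pixels'][y-30:y+30,x-40:x+40];V.append(cv2.resize(k,(400,300),interpolation=cv2.INTER_CUBIC));print('crop origin',x-40,y-30)
cv2.imwrite('pics/tip.png',np.hstack(V)[...,::-1])
E
```

```text
n 2177 pitch 38.6 axis z at tool y=0 -0.022 yaw? -0.002 tail [ 0.0001 -0.0507 -0.0659] minz [-0.0065 -0.0659 -0.1432]
t 18.38 at [ 0.4992 -0.1502  0.1697] psi 78.01 tilt 0.07 F [-0.1  0.4  0.2] op 0.0166
pred tip [ 0.5783 -0.1669  0.1206]
top [364.3 161.1]
crop origin 324 131
side [352.8 206.4]
crop origin 312 176
```

View pics/tip.png

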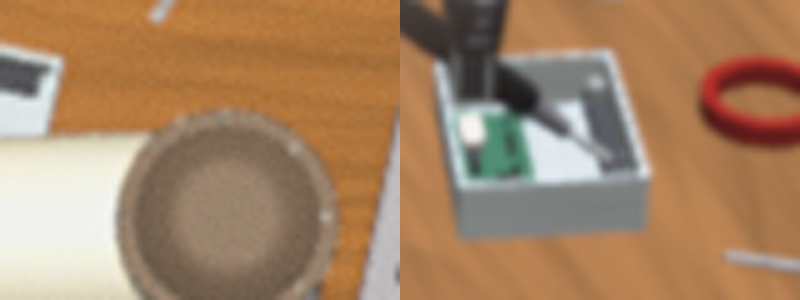

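The side half of the picture shows the tip at about (354.4,207.6) against the predicted (352.8,206.4). They agree within the ball radius, so the tool model (L≈107 mm, pitch≈39.5°) holds. In the top half the arm hides the tip.

```bash
cat >> h.py <<'E'
CH=np.array([.5991,-.0039]);YAW=np.radians(-12.5);EX=np.array([np.cos(YAW),np.sin(YAW)]);EY=np.array([-EX[1],EX[0]])
def ch(x,y): return CH+x/1000*EX+y/1000*EY
E
python3 - <<'E'
from h import *
a=ch(-41.8,46);go((*a,.12,77.5),(*a,.0488,77.5))
m=[]
for i in range(6):
    bot.read_camera('side');s=bot.get_state();M=R.from_quat(s['eef_rot']).as_matrix();m.append(np.r_[M.T@s['ft_force'],M.T@s['moment']])
print(np.mean(m,0).round(3),np.std(m,0).round(3))
E
```

```text
t 18.48 at [ 0.499  -0.1504  0.1694] psi 77.94 tilt 0.04 F [-0.5  0.8 -1. ] op 0.0166
[1.4035 0.172  0.3298] turn 0.0012
[1.4035 0.1717 0.8045] turn 0.0012
[-0.088  0.369  1.21  -0.005 -0.003 -0.022] [0.395 0.437 0.559 0.026 0.024 0.036]
```

Emit:
carry_out(
  commands=[
    [[0.3,0,0,0.001,0],[0.6,0.05,0,0.001,0],[0.9,0.1,0,0.001,0],[1,0.17,0,0.001,0],[1,0.17,0,0.001,0]],
  ],
)

```text
time: 19.4
ee_pos: [0.5561, -0.0084, 0.1688]
eef_rot: [0.78, 0.626, -0.0, -0.0]
ft_force: [-0.8, -1.2, -2.3]
opening: 0.0165
```

```bash
python3 - <<'E'
from h import *
a=ch(-41.8,46);go((*a,.10,77.5),(*a,.0488,77.5))
E
```

```text
t 19.4 at [ 0.5561 -0.0084  0.1688] psi 77.56 tilt 0.02 F [-0.8 -1.2 -2.3] op 0.0165
[ 0.3983 -0.0048  0.4583] turn 0.0002
[ 0.3984 -0.0048  0.7996] turn 0.0002
```

Emit:
carry_out(
  commands=[
    [[0.2,0,0.1,0,0],[0.4,-0.005,0.3,0,0],[0.4,-0.005,0.46,0,0],[0.4,-0.005,0.46,0,0],[0.4,-0.005,0.46,0,0]],
  ],
)

```text
time: 20.02
ee_pos: [0.5682, 0.0488, 0.101]
eef_rot: [0.78, 0.625, 0.0, 0.0]
ft_force: [0.2, 0.4, -0.7]
opening: 0.0165
```

```bash
python3 - <<'E'
from h import *
a=ch(-41.8,46);go((*a,.0488,77.5))
s=bot.get_state();p=np.array(s['ee_pos']);M=R.from_quat(s['eef_rot']).as_matrix()
tip=p+M@np.array([0,.107*np.cos(np.radians(39.5)),-.0215+.107*np.sin(np.radians(39.5))]);print('pred tip',tip.round(4))
d=grab('side');dump(d,'s4')
def pj(X): c=d['Rw'].T@(X-d['C']);u=d['mtx']@c;return u[:2]/u[2]
print('tip px',pj(tip).round(1),'seam0',pj(np.r_[ch(40,48),.004]).round(1),'seam4',pj(np.r_[ch(40,-48),.004]).round(1),'rim corners',[pj(np.r_[ch(x,y),.042]).round(1) for x,y in((60,75),(60,-75),(-60,-75),(-60,75))])
x,y=305,165
k=cv2.resize(d['pixels'][y:y+75,x:x+75],(600,600),interpolation=cv2.INTER_CUBIC)
cv2.imwrite('pics/s4.png',k[...,::-1])
w=load('top')
E
python3 pitch.py
```

```text
t 20.02 at [0.5682 0.0488 0.101 ] psi 77.43 tilt 0.07 F [ 0.2  0.4 -0.7] op 0.0165
[ 0.0079 -0.0018  0.3483] turn -0.0002
pred tip [0.6488 0.0309 0.0546]
tip px [349.5 187.5] seam0 [348.3 199.7] seam4 [352.9 216. ] rim corners [array([353.4, 185.7]), array([361.2, 210.7]), array([323.1, 212.6]), array([318.3, 187.4])]
n 2195 pitch 38.65 axis z at tool y=0 -0.0219 yaw? 0.003 tail [ 0.0001 -0.0507 -0.0659] minz [-0.0065 -0.0659 -0.1432]
```

View pics/s4.png

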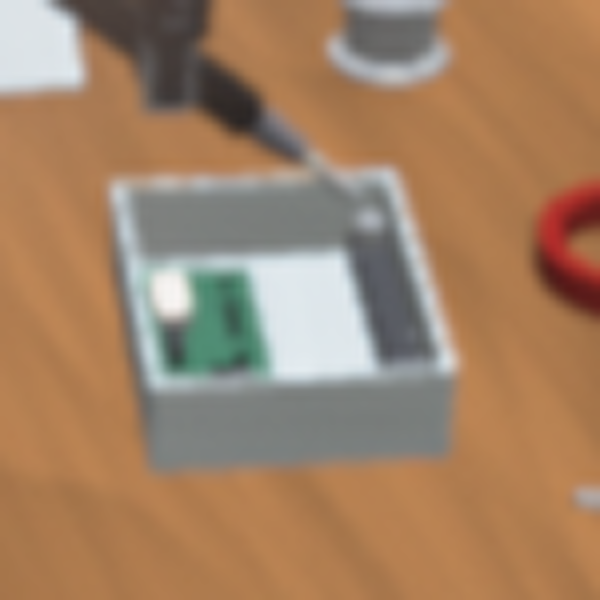

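The side crop shows the tip end at about (349.8,189.4) full-frame, just inside the rim corner above the stud end. The rim corners match the predicted ones within 1 px. Descending to seam0.

Emit:
carry_out(
  commands=[
    [[0.006,0,0.05,0,0],[0.006,0,0.12,0,0],[0.006,0,0.18,0,0],[0.006,0,0.23,0,0],[0.006,0,0.27,0,0],[0.006,0,0.3,0,0],[0.006,0,0.32,0,0],[0.006,0,0.335,0,0],[0.006,0,0.345,0,0],[0.006,0,0.345,0,0]],
  ],
)

```text
time: 21.38
ee_pos: [0.5689, 0.051, 0.049]
eef_rot: [0.78, 0.626, 0.001, 0.0]
ft_force: [2.6, 0.6, 3.0]
opening: 0.0168
```

```bash
python3 - <<'E'
from h import *
go()
m=[]
for i in range(6):
    d=grab('side');s=bot.get_state();M=R.from_quat(s['eef_rot']).as_matrix();m.append(np.r_[M.T@s['ft_force'],M.T@s['moment'],s['ee_pos']])
print(np.mean(m,0).round(3),np.std(m,0).round(3));dump(d,'s5')
k=cv2.resize(d['pixels'][165:240,305:380],(600,600),interpolation=cv2.INTER_CUBIC);cv2.imwrite('pics/s5.png',k[...,::-1])
E
python3 pitch.py
```

```text
t 21.38 at [0.5689 0.051  0.049 ] psi 77.5 tilt 0.15 F [2.6 0.6 3. ] op 0.0168
[ 0.8    1.876 -3.646 -0.917  0.284 -0.052  0.568  0.051  0.049] [0.752 0.463 0.711 0.014 0.278 0.058 0.    0.    0.   ]
n 2228 pitch 38.57 axis z at tool y=0 -0.0216 yaw? -0.003 tail [ 0.0001 -0.051  -0.0656] minz [-0.0066 -0.0659 -0.1432]
```

View pics/s5.png

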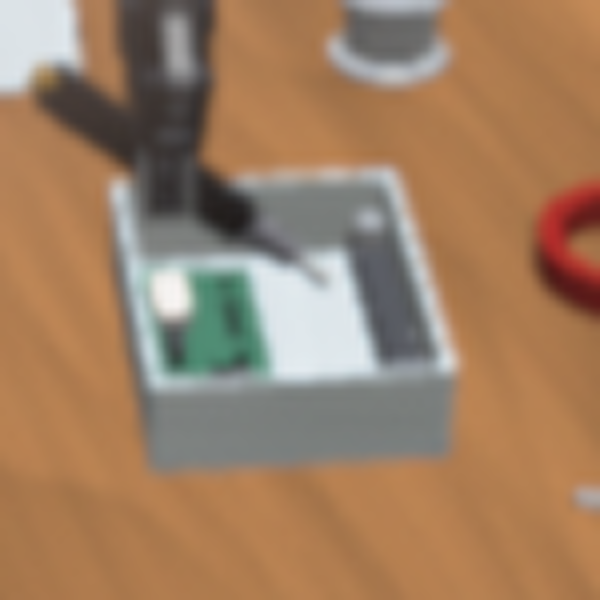

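```bash
python3 - <<'E'
from h import *
s=bot.get_state();p=np.array(s['ee_pos']);M=R.from_quat(s['eef_rot']).as_matrix()
def run(name,p):
    d=load(name)
    def pj(X): c=d['Rw'].T@(X-d['C']);u=d['mtx']@c;return (8*(u[:2]/u[2]-np.array([305,165]))+3.5).round(0)
    for th in (38.7,41):
        t=np.radians(th);A=lambda l:p+M@np.array([0,l*np.cos(t),-.0217+l*np.sin(t)])
        print(name,th,'handle end',pj(A(.047)),'cone end',pj(A(.075)),{c:tuple(pj(A(.107-c/1000))) for c in(-3,0,3,6,9,12,15)},'z',A(.107)[2].round(4),'cone bottom z',A(.075)[2].round(4))
    print('floor pts',{(x,y):tuple(pj(np.r_[ch(x,y),.007])) for x in(20,30,37) for y in(46,)},'bar top near-stud',pj(np.r_[ch(40,65),.019]),pj(np.r_[ch(40,-65),.019]))
run('s4',np.array([.5682,.0488,.101]));run('s5',p)
E
```

```text
s4 38.7 handle end [252. 108.] cone end [304. 143.] {-3: (np.float64(367.0), np.float64(185.0)), 0: (np.float64(361.0), np.float64(181.0)), 3: (np.float64(356.0), np.float64(178.0)), 6: (np.float64(351.0), np.float64(174.0)), 9: (np.float64(345.0), np.float64(170.0)), 12: (np.float64(340.0), np.float64(167.0)), 15: (np.float64(334.0), np.float64(163.0))} z 0.0557 cone bottom z 0.0757
s4 41 handle end [249. 111.] cone end [299. 148.] {-3: (np.float64(360.0), np.float64(192.0)), 0: (np.float64(354.0), np.float64(188.0)), 3: (np.float64(349.0), np.float64(185.0)), 6: (np.float64(344.0), np.float64(181.0)), 9: (np.float64(339.0), np.float64(177.0)), 12: (np.float64(334.0), np.float64(173.0)), 15: (np.float64(329.0), np.float64(169.0))} z 0.0524 cone bottom z 0.0734
floor pts {(20, 46): (np.float64(304.0), np.float64(280.0)), (30, 46): (np.float64(328.0), np.float64(279.0)), (37, 46): (np.float64(344.0), np.float64(278.0))} bar top near-stud [346. 230.] [396. 405.]
s5 38.7 handle end [245. 216.] cone end [296. 249.] {-3: (np.float64(358.0), np.float64(290.0)), 0: (np.float64(353.0), np.float64(286.0)), 3: (np.float64(347.0), np.float64(283.0)), 6: (np.float64(342.0), np.float64(279.0)), 9: (np.float64(337.0), np.float64(276.0)), 12: (np.float64(331.0), np.float64(272.0)), 15: (np.float64(326.0), np.float64(269.0))} z 0.0029 cone bottom z 0.0229
s5 41 handle end [242. 219.] cone end [291. 254.] {-3: (np.float64(351.0), np.float64(297.0)), 0: (np.float64(346.0), np.float64(293.0)), 3: (np.float64(341.0), np.float64(289.0)), 6: (np.float64(336.0), np.float64(286.0)), 9: (np.float64(330.0), np.float64(282.0)), 12: (np.float64(325.0), np.float64(278.0)), 15: (np.float64(320.0), np.float64(275.0))} z -0.0004 cone bottom z 0.0206
floor pts {(20, 46): (np.float64(304.0), np.float64(280.0)), (30, 46): (np.float64(328.0), np.float64(279.0)), (37, 46): (np.float64(344.0), np.float64(278.0))} bar top near-stud [346. 230.] [396. 405.]
```

The tip's end is at about (325,283) in the crop. That fits pitch≈41° with the spring about 11–12 mm in and the ball near x≈28. Easing up 2.7 mm and forward 3 mm.

Emit:
carry_out(
  commands=[
    [[0,0,-0.01,0,0],[0,0.01,-0.018,0,0],[0,0.025,-0.018,0,0],[0,0.025,-0.018,0,0],[0,0.025,-0.018,0,0]],
  ],
)

```text
time: 22.35
ee_pos: [0.5715, 0.0497, 0.0509]
eef_rot: [0.78, 0.626, -0.0, -0.0]
ft_force: [-1.0, 0.8, 1.6]
opening: 0.0167
```

```bash
python3 - <<'E'
from h import *
go()
m=[]
for i in range(5):
    d=grab('side');s=bot.get_state();M=R.from_quat(s['eef_rot']).as_matrix();m.append(np.r_[M.T@s['ft_force'],M.T@s['moment'],s['ee_pos']])
print(np.mean(m,0).round(3),np.std(m,0).round(3));dump(d,'s6')
L=(np.mean(m,0)[6:8]-CH);print('TCP in chassis',(L@EX*1000).round(1),(L@EY*1000).round(1))
print(s['joints'].round(2))
k=cv2.resize(d['pixels'][165:240,305:380],(600,600),interpolation=cv2.INTER_CUBIC);cv2.imwrite('pics/s6.png',k[...,::-1])
E
```

```text
t 22.35 at [0.5715 0.0497 0.0509] psi 77.47 tilt 0.02 F [-1.   0.8  1.6] op 0.0167
[-0.099  0.177 -1.095 -0.178 -0.037  0.013  0.571  0.05   0.051] [0.83  0.362 0.581 0.021 0.222 0.073 0.    0.    0.   ]
TCP in chassis -38.6 46.4
[ 0.37  0.49 -0.34 -0.   -0.74 -2.16]
```

View pics/s6.png

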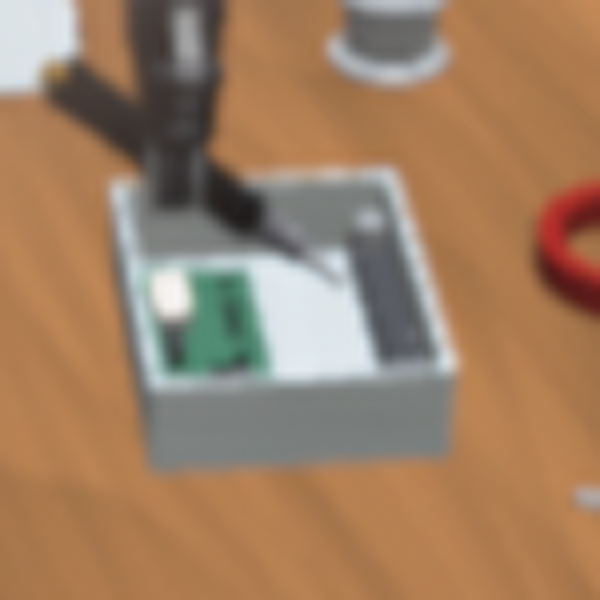

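The tip is now near (340,283), which puts the ball at x≈33–34, y≈46. The spring is about 8–9 mm in by the height change. Now running along -y at about 40 mm/s.

Emit:
carry_out(
  commands=[
    [[-0.01,0.005,0,0,0],[-0.035,0.01,0,0,0],[-0.065,0.01,0,0,0],[-0.095,0.01,0,0,0],[-0.125,0.01,0,0,0],[-0.155,0.01,0,0,0],[-0.185,0.01,0,0,0],[-0.215,0.01,0,0,0],[-0.245,0.01,0,0,0],[-0.275,0.01,0,0,0],[-0.3,0.01,0,0,0],[-0.31,0.01,0,0,0]],
  ],
)

```text
time: 24.1
ee_pos: [0.5626, 0.0035, 0.051]
eef_rot: [0.78, 0.626, -0.0, -0.0]
ft_force: [0.4, -0.8, 0.4]
opening: 0.0166
```

```bash
python3 - <<'E'
from h import *
go()
m=[]
for i in range(3):
    d=grab('side');s=bot.get_state();M=R.from_quat(s['eef_rot']).as_matrix();m.append(np.r_[M.T@s['ft_force'],M.T@s['moment'],s['ee_pos']])
print(np.mean(m,0).round(3));dump(d,'s7')
L=(np.mean(m,0)[6:8]-CH);print('TCP in chassis',(L@EX*1000).round(1),(L@EY*1000).round(1))
E
python3 pitch.py
```

```text
t 24.1 at [0.5626 0.0035 0.051 ] psi 77.45 tilt 0.04 F [ 0.4 -0.8  0.4] op 0.0166
[ 0.395 -0.322 -1.517 -0.12   0.215 -0.026  0.563  0.004  0.051]
TCP in chassis -37.2 -0.4
n 2175 pitch 38.22 axis z at tool y=0 -0.0222 yaw? -0.0 tail [ 0.0001 -0.0508 -0.0659] minz [-0.0065 -0.0659 -0.1432]
```

Steady: height, moment and pitch are unchanged. Continuing to the plain end.

Emit:
carry_out(
  commands=[
    [[-0.01,0,0,0,0],[-0.035,0,0,0,0],[-0.065,0,0,0,0],[-0.095,0,0,0,0],[-0.125,0,0,0,0],[-0.155,0,0,0,0],[-0.185,0,0,0,0],[-0.215,0,0,0,0],[-0.245,0,0,0,0],[-0.275,0,0,0,0],[-0.3,0,0,0,0],[-0.315,0,0,0,0]],
  ],
)

```text
time: 25.8
ee_pos: [0.5524, -0.0426, 0.051]
eef_rot: [0.78, 0.626, -0.0, -0.0]
ft_force: [0.6, 0.8, 2.1]
opening: 0.0165
```

```bash
python3 - <<'E'
from h import *
go()
m=[]
for i in range(3):
    d=grab('side');s=bot.get_state();M=R.from_quat(s['eef_rot']).as_matrix();m.append(np.r_[M.T@s['ft_force'],M.T@s['moment'],s['ee_pos']])
print(np.mean(m,0).round(3));dump(d,'s8')
L=(np.mean(m,0)[6:8]-CH);print('TCP in chassis',(L@EX*1000).round(1),(L@EY*1000).round(1))
E
```

```text
t 25.8 at [ 0.5524 -0.0426  0.051 ] psi 77.46 tilt 0.03 F [0.6 0.8 2.1] op 0.0165
[ 0.524  0.053 -1.021 -0.168  0.188 -0.022  0.552 -0.042  0.051]
TCP in chassis -37.2 -47.7
```

```bash
python3 -c "
from h import *
go((.5623,-.3173,.13,77.7))"
```

```text
t 25.95 at [ 0.5525 -0.0422  0.051 ] psi 77.46 tilt 0.02 F [0.4 0.9 0.6] op 0.0167
[-1.7759  0.4615 -0.5268] turn -0.0007
```

Emit:
carry_out(
  commands=[
    [[0,0,-0.1,0,0],[0,0,-0.35,0,0],[0,0,-0.6,0,0],[-0.3,0,-0.6,0,0],[-0.6,0,-0.6,0,0],[-0.9,0.2,-0.6,0,0],[-1,0.3,-0.6,0,0],[-1,0.3,-0.6,0,0]],
  ],
)

```text
time: 26.95
ee_pos: [0.5641, -0.1994, 0.141]
eef_rot: [0.781, 0.625, -0.0, -0.0]
ft_force: [-0.5, 0.8, -0.8]
opening: 0.0166
```

```bash
python3 -c "
from h import *
go((.5623,-.3173,.10,77.7))"
```

```text
t 26.95 at [ 0.5641 -0.1994  0.141 ] psi 77.35 tilt 0.03 F [-0.5  0.8 -0.8] op 0.0166
[-0.7697  0.1606  0.2732] turn -0.001
```

Emit:
carry_out(
  commands=[
    [[-0.4,0.1,0,-0.001,0],[-0.77,0.16,0,-0.001,0],[-0.77,0.16,0.1,-0.001,0],[-0.77,0.16,0.2,-0.001,0],[-0.77,0.16,0.27,-0.001,0],[-0.77,0.16,0.27,-0.001,0],[-0.77,0.16,0.27,-0.001,0]],
  ],
)

```text
time: 27.82
ee_pos: [0.5631, -0.3156, 0.101]
eef_rot: [0.778, 0.629, 0.0, 0.0]
ft_force: [0.5, 0.4, -0.8]
opening: 0.0164
```

```bash
python3 pitch.py; python3 -c "
from h import *
go((.5623,-.3173,.065,77.7),(.5623,-.3173,.026,77.7))"
```

```text
n 2197 pitch 38.64 axis z at tool y=0 -0.0219 yaw? -0.001 tail [ 0.0001 -0.0506 -0.066 ] minz [-0.0065 -0.0659 -0.1432]
t 27.88 at [ 0.5631 -0.3158  0.1012] psi 77.9 tilt 0.07 F [ 0.2 -0.1 -1. ] op 0.017
[-0.0112 -0.0036  0.2413] turn 0.0006
[-0.0111 -0.0039  0.5013] turn 0.0006
```

Emit:
carry_out(
  commands=[
    [[-0.01,0,0.12,0,0],[-0.01,0,0.22,0,0],[-0.01,0,0.26,0,0],[-0.01,0,0.3,0,0],[-0.01,0,0.33,0,0],[-0.01,0,0.36,0,0],[-0.01,0,0.39,0,0],[-0.01,0,0.42,0,0],[-0.01,0,0.45,0,0],[-0.01,0,0.48,0,0],[-0.01,0,0.5,0,0],[-0.01,0,0.5,0,0]],
  ],
  grip_force=25,
)

```text
time: 29.38
ee_pos: [0.5616, -0.3196, 0.0308]
eef_rot: [0.778, 0.629, -0.001, 0.001]
ft_force: [-11.5, 0.5, 25.2]
opening: 0.0166
```

```bash
python3 pitch.py; python3 -c "
from h import *
go((.5623,-.3173,.026,77.7))"
```

```text
n 4502 pitch 8.18 axis z at tool y=0 -0.0241 yaw? -0.001 tail [ 0.0001 -0.0704 -0.0394] minz [-0.0059 -0.0744 -0.1432]
t 29.43 at [ 0.5616 -0.3196  0.0308] psi 77.89 tilt 0.19 F [-12.2   1.7  25.4] op 0.0168
[0.0161 0.0013 0.0317] turn 0.0005
```

Emit:
carry_out(
  commands=[
    [[0.01,0,0.02,0,0],[0.01,0,0.035,0,0],[0.01,0,0.05,0,0],[0.01,0,0.06,0,0],[0.01,0,0.06,0,0]],
  ],
)

```text
time: 30.05
ee_pos: [0.5625, -0.3181, 0.0242]
eef_rot: [0.778, 0.629, -0.001, 0.002]
ft_force: [-13.9, 4.1, 35.7]
opening: 0.0168
```

```bash
python3 pitch.py; python3 -c "
from h import *
go((.5623,-.3173,.026,77.7))"
```

```text
n 4567 pitch 0.17 axis z at tool y=0 -0.0253 yaw? -0.002 tail [ 0.0001 -0.0733 -0.0308] minz [-0.0057 -0.0764 -0.1432]
t 30.1 at [ 0.5625 -0.3181  0.0242] psi 77.88 tilt 0.23 F [-15.7   4.7  35.8] op 0.0166
[ 0.0049 -0.0021 -0.0119] turn 0.0005
```

Emit:
carry_out(
  commands=[
    [[0.005,0,-0.03,0,0],[0.005,0,-0.045,0,0],[0.005,0.02,-0.045,0,0],[0.005,0.04,-0.045,0,0],[0.005,0.06,-0.045,0,0],[0.005,0.06,-0.045,0,0]],
  ],
)

```text
time: 30.85
ee_pos: [0.5691, -0.3176, 0.0247]
eef_rot: [0.778, 0.628, -0.002, -0.002]
ft_force: [-9.4, 2.1, 15.6]
opening: 0.0165
```

```bash
python3 pitch.py; python3 -c "
from h import *
go()"
```

```text
n 4585 pitch 0.33 axis z at tool y=0 -0.0252 yaw? -0.001 tail [ 0.0001 -0.0732 -0.0309] minz [-0.0057 -0.0763 -0.1432]
t 30.9 at [ 0.5691 -0.3176  0.0247] psi 77.84 tilt 0.29 F [-9.5  0.9 15.2] op 0.0162
```

Emit:
carry_out(
  commands=[
    [[0,0,-0.02,0,0],[0,0,-0.03,0,0],[0,0,-0.03,0,15],[0,0,-0.03,0,30],[0,0,-0.03,0,60],[0,0,-0.03,0,60],[0,0,-0.03,0,60],[0,0,-0.2,0,60],[0,0,-0.5,0,60],[0,0,-0.9,0,60],[0,0,-0.9,0,60],[0,0,-0.9,0,60]],
  ],
)

```text
time: 32.4
ee_pos: [0.5711, -0.3171, 0.1583]
eef_rot: [0.778, 0.628, 0.0, -0.0]
ft_force: [0.4, 0.1, -0.4]
opening: 0.0513
```

```bash
python3 - <<'E'
from h import *
go((.546,.307,.17,77))
d=grab('wrist');dump(d,'w9');save(d,'w9.png')
P=cloud(d);hsv=cv2.cvtColor(d['pixels'],cv2.COLOR_RGB2HSV).astype(int)
def rect(m,z,name):
    c=max(cv2.findContours(m.astype(np.uint8)*255,cv2.RETR_EXTERNAL,cv2.CHAIN_APPROX_NONE)[0],key=cv2.contourArea)[:,0]
    w=plane(d,c,z)[:,:2].astype(np.float32);(cx,cy),(a,b),t=cv2.minAreaRect(w);print(name,np.round([cx,cy],4),np.round([a,b],4),round(t,1))
near=np.hypot(P[...,0]-.555,P[...,1]+.318)<.09
dark=near&(hsv[...,2]<75)&(P[...,2]>.0545)&(P[...,2]<.063)
dark=cv2.morphologyEx(dark.astype(np.uint8),cv2.MORPH_OPEN,np.ones((9,9)));rect(dark,.058,'handle')
q=P[(dark>0)];print('z',np.percentile(q[:,2],[5,50,95]).round(4), 'slope', np.polyfit(q[:,0],q[:,2],1)[0].round(3))
rect(near&(hsv[...,1]<60)&(hsv[...,2]>110)&(P[...,2]<.02)&(P[...,2]>.003),.008,'base')
E
```

```text
t 32.4 at [ 0.5711 -0.3171  0.1583] psi 77.82 tilt 0.04 F [ 0.4  0.1 -0.4] op 0.0513
[ 4.0317 -1.0413 -0.0759] turn 0.0023
handle [ 0.5556 -0.3133] [0.0176 0.1064] 77.3
z [0.0572 0.0585 0.0596] slope -0.001
base [ 0.5552 -0.3172] [0.079 0.129] 77.6
```

View pics/w9.png

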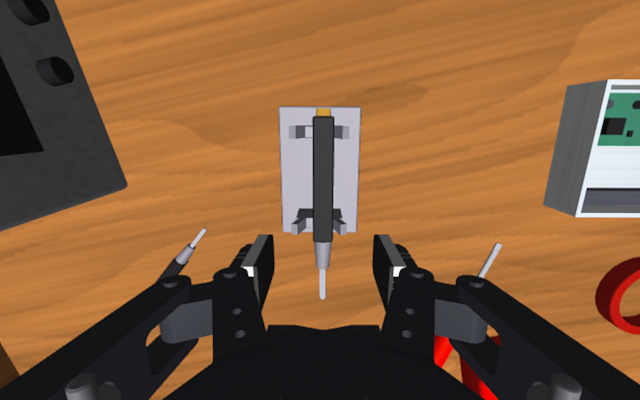

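The wrist view shows the probe back in the cradle, level on both seats. The handle centre is about 0 mm along and about 3–4 mm across, within tolerance, with its top at z=58.5 mm. On to the cover.

Emit:
carry_out(
  commands=[
    [[0.4,-0.1,-0.1,0,100],[0.8,-0.2,-0.1,0,100],[1,-0.25,-0.1,0,100]],
  ],
)

```text
time: 32.83
ee_pos: [0.5652, -0.1603, 0.1717]
eef_rot: [0.777, 0.629, -0.001, -0.001]
ft_force: [0.4, 0.5, -0.2]
opening: 0.0853
```

Emit:
carry_out(
  commands=[
    [[0.4,-0.1,0,0,100],[0.8,-0.2,0,0,100],[1,-0.25,0,0,100]],
  ],
)

```text
time: 33.2
ee_pos: [0.5602, -0.0058, 0.1716]
eef_rot: [0.777, 0.629, -0.001, -0.001]
ft_force: [-0.4, 0.0, -0.1]
opening: 0.0852
```

Emit:
carry_out(
  commands=[
    [[0.4,-0.1,0,-0.03,100],[0.8,-0.2,0,-0.06,100],[1,-0.25,0,-0.09,100],[1,-0.25,0,-0.12,100]],
  ],
)

```text
time: 33.7
ee_pos: [0.5553, 0.1484, 0.1712]
eef_rot: [0.49, 0.872, -0.001, -0.001]
ft_force: [-0.7, -0.3, 0.1]
opening: 0.0853
```

```bash
python3 - <<'E'
from h import *
go((.546,.307,.17,166.7))
E
```

```text
t 33.7 at [0.5553 0.1484 0.1712] psi 121.37 tilt 0.2 F [-0.7 -0.3  0.1] op 0.0853
[0.9351 0.4977 0.0064] turn -0.1259
```

Emit:
carry_out(
  commands=[
    [[0.35,0.18,0,-0.03,100],[0.7,0.36,0,-0.06,100],[0.935,0.5,0,-0.09,100],[0.935,0.5,0,-0.12,100],[0.935,0.5,0,-0.126,100],[0.935,0.5,0,-0.126,100]],
  ],
)

```text
time: 34.45
ee_pos: [0.5481, 0.3047, 0.1713]
eef_rot: [0.121, 0.993, -0.001, -0.001]
ft_force: [-1.1, -0.3, 0.7]
opening: 0.0855
```

```bash
cat > cov.py <<'E'
from h import *
go((.546,.307,.10,166.7))
d=grab('wrist');dump(d,'w10');save(d,'w10.png')
P=cloud(d);hsv=cv2.cvtColor(d['pixels'],cv2.COLOR_RGB2HSV).astype(int)
def rect(m,z,name):
    c=max(cv2.findContours(m.astype(np.uint8)*255,cv2.RETR_EXTERNAL,cv2.CHAIN_APPROX_NONE)[0],key=cv2.contourArea)[:,0]
    w=plane(d,c,z)[:,:2].astype(np.float32);(cx,cy),(a,b),t=cv2.minAreaRect(w);print(name,np.round([cx,cy],4),np.round([a,b],4),round(t,1))
near=np.hypot(P[...,0]-.546,P[...,1]-.307)<.12
rect(near&(hsv[...,2]<75)&(P[...,2]>.037)&(P[...,2]<.05),.044,'handle top')
rect(near&(hsv[...,1]<60)&(hsv[...,2]>110)&(P[...,2]<.018),.009,'plate (maybe clipped)')
E
python3 cov.py
```

```text
t 34.45 at [0.5481 0.3047 0.1713] psi 166.14 tilt 0.21 F [-1.1 -0.3  0.7] op 0.0855
[0.0163 0.0126 0.4754] turn -0.0015
handle top [0.5443 0.3077] [0.0797 0.0106] 76.6
plate (maybe clipped) [0.5445 0.3088] [0.1564 0.1265] 76.7
```

View pics/w10.png

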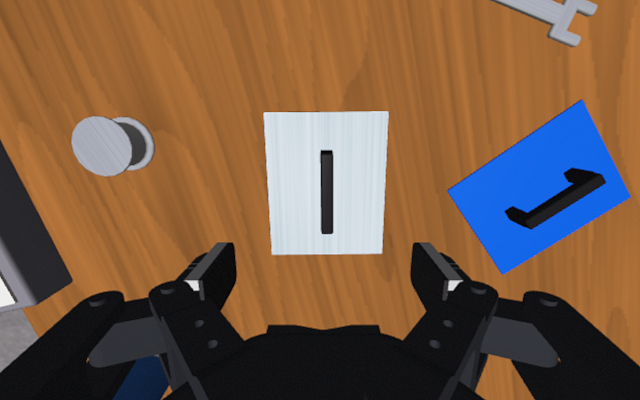

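The cover lies flat: handle at rows 150–233, column about 327, plate 156×126 mm, so the measurement is clean. The blue look-alike is clear of the gripper. Descending.

```bash
python3 -c "
from h import *
go((.5444,.308,.04,166.65))"
```

```text
t 34.5 at [0.5483 0.3047 0.1717] psi 166.12 tilt 0.17 F [ 0.5  0.8 -0.6] op 0.0854
[0.0291 0.0172 0.878 ] turn -0.0015
```

Emit:
carry_out(
  commands=[
    [[0.029,0.017,0.3,-0.001,100],[0.029,0.017,0.6,-0.001,100],[0.029,0.017,0.88,-0.001,100],[0.029,0.017,0.88,-0.001,100],[0.029,0.017,0.88,-0.001,100]],
  ],
)

```text
time: 35.12
ee_pos: [0.5462, 0.3091, 0.0426]
eef_rot: [0.117, 0.993, 0.001, 0.001]
ft_force: [0.8, -0.4, 1.1]
opening: 0.0855
```

```bash
python3 -c "
from h import *
go((.5444,.308,.021,166.65))"
```

```text
t 35.12 at [0.5462 0.3091 0.0426] psi 166.54 tilt 0.12 F [ 0.8 -0.4  1.1] op 0.0855
[ 0.0105 -0.0105  0.144 ] turn -0.0003
```

Emit:
carry_out(
  commands=[
    [[0.01,-0.01,0.1,0,100],[0.01,-0.01,0.14,0,60],[0.01,-0.01,0.14,0,40],[0.01,-0.01,0.14,0,25],[0.01,-0.01,0.14,0,10],[0.01,-0.01,0.14,0,0],[0.01,-0.01,0.14,0,0],[0.01,-0.01,0.14,0,0],[0.01,-0.01,0.14,0,0]],
  ],
  grip_force=60,
)

```text
time: 36.25
ee_pos: [0.5439, 0.3078, 0.0209]
eef_rot: [0.117, 0.993, 0.0, 0.001]
ft_force: [0.7, -0.1, 3.9]
opening: 0.0109
```

```bash
python3 -c "
from h import *
go((.5444,.308,.16,166.65),(*ch(0,0),.16,167.5))"
```

```text
t 36.25 at [0.5439 0.3078 0.0209] psi 166.55 tilt 0.08 F [ 0.7 -0.1  3.9] op 0.0109
[-0.0039  0.0027 -0.9274] turn -0.0003
[-0.8422 -1.9347 -0.9285] turn -0.0026
```

Emit:
carry_out(
  commands=[
    [[0,0,-0.1,0,0],[0,0,-0.3,0,0],[0,0,-0.6,0,0],[-0.1,-0.2,-0.9,0,0],[-0.2,-0.4,-1,0,0],[-0.31,-0.56,-1,-0.002,0],[-0.31,-0.56,-1,-0.002,0],[-0.31,-0.56,-1,-0.002,0]],
  ],
  grip_force=100,
)

```text
time: 37.25
ee_pos: [0.5683, 0.2149, 0.1695]
eef_rot: [0.111, 0.994, -0.0, -0.001]
ft_force: [0.4, -0.3, -3.8]
opening: 0.0098
```

```bash
python3 - <<'E'
from h import *
go((*ch(0,0),.16,167.5))
d=grab('wrist');dump(d,'w11');save(d,'w11.png')
def pj(X): c=d['Rw'].T@(X-d['C']);u=d['mtx']@c;return (u[:2]/u[2]).round(0)
print([pj(np.r_[ch(x,y),.042]) for x,y in((60,75),(60,-75),(-60,-75),(-60,75))])
E
```

```text
t 37.25 at [0.5683 0.2149 0.1695] psi 167.22 tilt 0.12 F [ 0.4 -0.3 -3.8] op 0.0098
[-0.5232 -1.3767  0.0636] turn -0.0008
[array([157.,  39.]), array([ 125., -196.]), array([ 295., -197.]), array([300.,  39.])]
```

```bash
python3 - <<'E'
from h import *
d=load('w11');P=cloud(d);hsv=cv2.cvtColor(d['pixels'],cv2.COLOR_RGB2HSV).astype(int)
Q=P[...,:2]-CH;X=Q@EX*1000;Y=Q@EY*1000;Z=P[...,2]*1000
m=(d['depth']>0)&(Z>38)&(Z<47)&(abs(X)<75)&(abs(Y)<90);m[110:]=0
v,u=np.nonzero(m);print(m.sum(),u.min(),u.max(),v.min(),v.max())
for r in range(0,60,6):
    k=np.nonzero(m[r])[0]; print(r,[(c,int(X[r,c]),int(Y[r,c])) for c in k[:4]],[(c,int(X[r,c]),int(Y[r,c])) for c in k[-4:]])
# ray-cast rim plane: +y edge per column
for c in range(165,300,15):
    k=np.nonzero(m[:,c])[0]
    print(c,[(r,round(float(Y[r,c]),1)) for r in k], 'Vsat',[(int(hsv[r,c,2]),int(hsv[r,c,1])) for r in range(32,50,2)])
E
```

```text
1399 153 301 0 39
0 [(np.int64(153), 58, 46), (np.int64(154), 57, 46), (np.int64(155), 57, 46), (np.int64(156), 56, 45)] [(np.int64(297), -58, 46), (np.int64(298), -59, 46), (np.int64(299), -59, 46), (np.int64(300), -60, 47)]
6 [(np.int64(154), 58, 50), (np.int64(155), 57, 50), (np.int64(156), 56, 50), (np.int64(157), 55, 50)] [(np.int64(297), -58, 51), (np.int64(298), -58, 50), (np.int64(299), -59, 50), (np.int64(300), -60, 51)]
12 [(np.int64(154), 58, 54), (np.int64(155), 57, 55), (np.int64(156), 57, 54), (np.int64(157), 56, 54)] [(np.int64(297), -58, 55), (np.int64(298), -58, 55), (np.int64(299), -59, 55), (np.int64(300), -60, 55)]
18 [(np.int64(155), 58, 59), (np.int64(156), 58, 59), (np.int64(157), 56, 59), (np.int64(158), 56, 59)] [(np.int64(298), -58, 59), (np.int64(299), -59, 59), (np.int64(300), -60, 59), (np.int64(301), -60, 58)]
24 [(np.int64(156), 58, 63), (np.int64(157), 58, 63), (np.int64(158), 56, 63), (np.int64(159), 55, 64)] [(np.int64(298), -58, 64), (np.int64(299), -59, 63), (np.int64(300), -60, 63), (np.int64(301), -60, 63)]
30 [(np.int64(157), 58, 68), (np.int64(
[... 1984 characters left out ...]
3), 70.7), (np.int64(34), 71.2), (np.int64(35), 72.5), (np.int64(36), 72.6), (np.int64(37), 73.4), (np.int64(38), 73.6)] Vsat [(221, 25), (217, 27), (222, 26), (82, 9), (73, 3), (74, 7), (71, 0), (75, 7), (73, 17)]
270 [(np.int64(32), 69.8), (np.int64(33), 70.6), (np.int64(34), 71.6), (np.int64(35), 72.3), (np.int64(36), 73.0), (np.int64(37), 73.2), (np.int64(38), 73.5)] Vsat [(220, 24), (218, 26), (224, 26), (81, 6), (74, 3), (73, 3), (72, 4), (75, 10), (72, 25)]
285 [(np.int64(32), 70.2), (np.int64(33), 70.6), (np.int64(34), 71.6), (np.int64(35), 71.7), (np.int64(36), 72.9), (np.int64(37), 73.2)] Vsat [(221, 27), (218, 27), (226, 27), (67, 0), (75, 7), (72, 7), (75, 10), (75, 7), (73, 17)]
```

```bash
python3 - <<'E'
from h import *
d=load('w11');s=bot.get_state();M=R.from_quat(s['eef_rot']).as_matrix();p=np.array(s['ee_pos'])
L=(cloud(d)-p)@M*1000;hsv=cv2.cvtColor(d['pixels'],cv2.COLOR_RGB2HSV).astype(int)
m=(d['depth']>0)&(L[...,2]>2)&(L[...,2]<22)&(hsv[...,1]<60)&(hsv[...,2]>110)
v,u=np.nonzero(m);print(m.sum(),u.min(),u.max(),v.min(),v.max())
for r in range(v.min(),min(v.min()+160,v.max()),25):
    k=np.nonzero(m[r])[0]; print(r,L[r,k[0]].round(1),L[r,k[-1]].round(1))
for c in range(u.min()+10,u.max(),30):
    k=np.nonzero(m[:,c])[0]; print(c,k[0],L[k[0],c].round(1))
q=L[m];A=np.c_[q[:,:2],np.ones(len(q))];print('plate plane',np.linalg.lstsq(A,q[:,2],rcond=None)[0].round(4))
c=np.array([.5980,-.0050]);go((*c,.12,167.7),(*c,.06,167.7))
E
```

```text
35578 200 447 98 326
98 [-60.8 -76.7  11.2] [ 62.9 -76.6  10.7]
123 [-61.4 -64.5  12. ] [ 63.1 -64.5  10.5]
148 [-60.7 -51.9  10.8] [ 63.4 -51.8  11.6]
173 [-61.2 -38.6  11.2] [ 62.9 -38.6  11. ]
198 [-61.3 -24.6  11.9] [ 63.5 -24.6  11.8]
223 [-61.  -10.1  11.7] [ 63.2 -10.2  11.4]
248 [-61.1   4.9  11.2] [63.6  5.2 11.7]
210 98 [-55.7 -76.7  11.1]
240 98 [-40.8 -76.7  11.3]
270 98 [-25.8 -76.7  11.9]
300 98 [-10.7 -76.6  11.2]
330 98 [  4.4 -76.6  11.3]
360 98 [ 19.5 -76.7  11.9]
390 98 [ 34.7 -76.7  12.3]
420 98 [ 49.8 -76.7  11.9]
plate plane [1.00000e-04 1.40000e-03 1.15301e+01]
t 37.3 at [0.5684 0.2153 0.1695] psi 167.26 tilt 0.1 F [-0.3  0.8 -3.2] op 0.0099
[-0.5171 -1.3884  0.3307] turn -0.0012
[-0.5177 -1.3881  0.7307] turn -0.0012
```

Emit:
carry_out(
  commands=[
    [[-0.1,-0.25,0,-0.001,0],[-0.25,-0.6,0,-0.001,0],[-0.4,-0.95,0.1,-0.001,0],[-0.4,-0.95,0.2,-0.001,0],[-0.4,-0.95,0.2,-0.001,0]],
  ],
)

```text
time: 37.92
ee_pos: [0.595, 0.063, 0.1385]
eef_rot: [0.108, 0.994, -0.001, -0.002]
ft_force: [-0.2, -1.5, -2.8]
opening: 0.0097
```

```bash
python3 -c "
from h import *
go((.5987,-.0063,.09,167.7))"
```

```text
t 37.92 at [0.595  0.063  0.1385] psi 167.61 tilt 0.23 F [-0.2 -1.5 -2.8] op 0.0097
[-0.1246 -0.4455  0.3234] turn -0.0003
```

Emit:
carry_out(
  commands=[
    [[-0.06,-0.22,0,0,0],[-0.125,-0.445,0.1,0,0],[-0.125,-0.445,0.25,0,0],[-0.125,-0.445,0.32,0,0],[-0.125,-0.445,0.32,0,0],[-0.125,-0.445,0.32,0,0],[-0.125,-0.445,0.32,0,0]],
  ],
)

```text
time: 38.8
ee_pos: [0.6008, -0.0058, 0.0932]
eef_rot: [0.107, 0.994, 0.0, 0.001]
ft_force: [-1.2, -0.3, -2.8]
opening: 0.0099
```

```bash
python3 -c "
from h import *
go((.5987,-.0063,.066,167.7),(.5987,-.0063,.0565,167.7))"
```

```text
t 38.8 at [ 0.6008 -0.0058  0.0932] psi 167.66 tilt 0.11 F [-1.2 -0.3 -2.8] op 0.0099
[ 0.0132 -0.006   0.1816] turn -0.0001
[ 0.0133 -0.0061  0.2449] turn -0.0001
```

Emit:
carry_out(
  commands=[
    [[0.013,-0.006,0.04,0,0],[0.013,-0.006,0.1,0,0],[0.013,-0.006,0.15,0,0],[0.013,-0.006,0.17,0,0],[0.013,-0.006,0.17,0,0],[0.013,-0.006,0.17,0,0]],
  ],
  grip_force=60,
)

```text
time: 39.55
ee_pos: [0.5983, -0.0069, 0.067]
eef_rot: [0.108, 0.994, 0.0, 0.0]
ft_force: [-0.4, -0.6, -3.5]
opening: 0.0099
```

```bash
python3 -c "
from h import *
go((.5987,-.0063,.0565,167.7))"
```

```text
t 39.55 at [ 0.5983 -0.0069  0.067 ] psi 167.62 tilt 0.03 F [-0.4 -0.6 -3.5] op 0.0099
[-0.0017  0.0043  0.0699] turn -0.0002
```

Emit:
carry_out(
  commands=[
    [[-0.002,0.004,0.015,0,0],[-0.002,0.004,0.03,0,0],[-0.002,0.004,0.045,0,0],[-0.002,0.004,0.055,0,0],[-0.002,0.004,0.065,0,0],[-0.002,0.004,0.072,0,0],[-0.002,0.004,0.072,0,0]],
  ],
)

```text
time: 40.42
ee_pos: [0.5985, -0.0064, 0.057]
eef_rot: [0.108, 0.994, -0.0, 0.0]
ft_force: [-3.7, 0.6, 4.6]
opening: 0.0098
```

```bash
python3 -c "
from h import *
go((.5987,-.0063,.0565,167.7))"
```

```text
t 40.42 at [ 0.5985 -0.0064  0.057 ] psi 167.63 tilt 0.02 F [-3.7  0.6  4.6] op 0.0098
[-0.0011  0.001   0.0034] turn -0.0002
```

The cover is down at TCP 57.0 mm, against 56.8 mm predicted for seated, with about 8 N on the rim. Releasing.

Emit:
carry_out(
  commands=[
    [[0,0,0.003,0,10],[0,0,0.003,0,20],[0,0,0,0,40],[0,0,0,0,60],[0,0,0,0,60],[0,0,-0.2,0,60],[0,0,-0.5,0,60],[0,0,-0.8,0,60],[0,0,-0.8,0,60],[0,0,-0.8,0,60]],
  ],
)

```text
time: 41.68
ee_pos: [0.5979, -0.0064, 0.1754]
eef_rot: [0.108, 0.994, 0.0, -0.0]
ft_force: [-0.3, 0.8, -1.2]
opening: 0.0512
```

```bash
python3 - <<'E'
from h import *
go()
d=grab('wrist');P=cloud(d);hsv=cv2.cvtColor(d['pixels'],cv2.COLOR_RGB2HSV).astype(int)
c0=np.array([.598,-.005]);near=np.hypot(P[...,0]-c0[0],P[...,1]-c0[1])<.12
m=near&(hsv[...,1]<60)&(hsv[...,2]>110)&(P[...,2]>.035)&(P[...,2]<.055)
q=P[m];A=np.c_[q[:,:2]-c0,np.ones(len(q))];print('plate plane slope,z',np.linalg.lstsq(A,q[:,2],rcond=None)[0].round(4))
c=max(cv2.findContours(m.astype(np.uint8)*255,cv2.RETR_EXTERNAL,cv2.CHAIN_APPROX_NONE)[0],key=cv2.contourArea)[:,0]
w=plane(d,c,.045)[:,:2].astype(np.float32);print('plate',cv2.minAreaRect(w))
h=near&(hsv[...,2]<75)&(P[...,2]>.07)&(P[...,2]<.09);c=max(cv2.findContours(h.astype(np.uint8)*255,cv2.RETR_EXTERNAL,cv2.CHAIN_APPROX_NONE)[0],key=cv2.contourArea)[:,0]
print('handle',cv2.minAreaRect(plane(d,c,.080)[:,:2].astype(np.float32)))
E
```

```text
t 41.67 at [ 0.5979 -0.0064  0.1754] psi 167.59 tilt 0.06 F [-0.3  0.8 -1.2] op 0.0512
plate plane slope,z [-0.0006  0.0001  0.0455]
plate ((0.5975924134254456, -0.004979588091373444), (0.15516240894794464, 0.12563809752464294), 77.60799407958984)
handle ((0.5979191660881042, -0.005926799029111862), (0.07911079376935959, 0.010336479172110558), 77.85752868652344)
```

The plate is level (slope under 0.001 rad), its top is at 45.5 mm (45 expected), and it is centred within about 1 mm. Handing in.

```bash
python3 -c "
from h import *
print(bot.finish_job())"
```

```text
the job is handed in; nothing more can be done
None
```

I ran the probe tip along the seam, laid the probe back in its cradle, set the cover on the case and handed the job in at 41.7 s. No verdict was reported.

**Tilting the probe:** the tool can only point down, so I tilted the probe in the pads by pressing its tail on the edge of the grey instrument box. The first grip slipped about 9 mm. I put the probe back and gripped it again farther forward, which gave a dip of about 40°.

**Seam run:** the tip went from the stud end to the plain end at about 36 mm/s. The spring was an estimated 8–9 mm in on the way, and about 11–12 mm at first touch, before the run began. I only inferred these depths, from the pictures, the tool height and the force readings. The two pitch estimates disagreed: about 38.6° from wrist depth and about 41° from the side view.

**Last checks:**

| Item | Measured | Allowed or expected |
|---|---|---|
| Probe, height | handle top at 58.5 mm, level | 58 mm |
| Probe, along the cradle | about 0 mm | within 15 mm |
| Probe, across the cradle | 3–4 mm off centre | within 6 mm |
| Cover, plate top | 45.5 mm, tilt under 0.001 rad | 45 mm, within 0.03 rad |
| Cover, centre | within about 1 mm of the case | within 5 mm |
| Cover, square | within about 0.5° | within 0.08 rad (4.6°) |

I did not check the bystanders again at the end. The viewer's 12-picture limit was used up, so the cover checks are by numbers only.

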